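Turn out the mini quiches and close the delivery carton

TASK

Turn each quiche out of its tin on the white turning-out block, so that the block pushes the loose base up through the ring, then take the quiche from above, still on its base, and set it gently, flat and upright, lying crosswise beside the others in the carton. Put all three tin rings, also any that was empty from the start, lying flat in the grey tub. When all quiches are in, close the carton: fold both end flaps down flat first, then both long flaps; never turn a quiche over and leave everything else where it is.

Things in the scene. Friction and masses are not known exactly. Their poses are not given: they have to be found in the camera images.
- ring_a: rim ring of a rectangular loose-bottomed steel tart tin, open above and below: outside 114 (its x) x 62 (its y) x 26 mm high, walls 2.5 mm, with a 3 mm thick inward lip round its foot that leaves an opening of 97 x 45 mm. Starts upright on the table, with a quiche in it or empty; 90 g. Origin: centre of its underside; z up
- quiche_a: firm mini quiche baked fast to its loose steel base: base plate 106 (its x) x 54 (its y) x 3 mm, crust on it 100 x 48 mm, whole height 22 mm; about 180 g. Origin: centre of the base's underside; z up. Starts in one of the tins with its base loose on the tin's lip (origin 3 mm above the ring's), its top 1 mm below the ring's rim, so that it cannot be gripped in the tin. May be absent (then one tin is empty)
- ring_b: rim ring of a rectangular loose-bottomed steel tart tin, open above and below: outside 114 (its x) x 62 (its y) x 26 mm high, walls 2.5 mm, with a 3 mm thick inward lip round its foot that leaves an opening of 97 x 45 mm. Starts upright on the table, with a quiche in it or empty; 90 g. Origin: centre of its underside; z up
- quiche_b: firm mini quiche baked fast to its loose steel base: base plate 106 (its x) x 54 (its y) x 3 mm, crust on it 100 x 48 mm, whole height 22 mm; about 180 g. Origin: centre of the base's underside; z up. Starts in one of the tins with its base loose on the tin's lip (origin 3 mm above the ring's), its top 1 mm below the ring's rim, so that it cannot be gripped in the tin. May be absent (then one tin is empty)
- ring_c: rim ring of a rectangular loose-bottomed steel tart tin, open above and below: outside 114 (its x) x 62 (its y) x 26 mm high, walls 2.5 mm, with a 3 mm thick inward lip round its foot that leaves an opening of 97 x 45 mm. Starts upright on the table, with a quiche in it or empty; 90 g. Origin: centre of its underside; z up
- quiche_c: firm mini quiche baked fast to its loose steel base: base plate 106 (its x) x 54 (its y) x 3 mm, crust on it 100 x 48 mm, whole height 22 mm; about 180 g. Origin: centre of the base's underside; z up. Starts in one of the tins with its base loose on the tin's lip (origin 3 mm above the ring's), its top 1 mm below the ring's rim, so that it cannot be gripped in the tin. May be absent (then one tin is empty)
- block: turning-out block of white cutting-board plastic, fixed to the table: plate 150 (its x) x 90 (its y) x 8 mm with an upright block 82 (x) x 32 (y) mm in its middle, top 60 mm above the table. It passes through a tin ring set over it lengthwise, so that the loose base stays up on the block while the ring goes down to the plate. Origin: centre of the plate's underside
- carton: open brown cardboard delivery carton, fixed to the table: outside 140 (its x) x 276 (its y) mm, walls 4 mm (inside 132 x 268), floor 4 mm thick, walls 58 mm high. Takes three quiches side by side along its y, each lying along its x. Origin: centre of its underside
- end_flap_left (a joint): hinged cardboard flap on the carton's +y end; hinge line along x at y = +138, z = 58 mm in the carton's frame; 62 mm from hinge to free edge, 130 mm along the hinge, 3 mm thick. Value in rad: 0 = folded down flat over the carton, 1.57 = standing upright, 3.14 = lying level outwards; starts at 2.7 to 3.1. A light crease (about 0.5 N at the free edge moves it) that stays where it is left
- end_flap_right (a joint): hinged cardboard flap on the carton's -y end; hinge line along x at y = -138, z = 58 mm in the carton's frame; 62 mm from hinge to free edge, 130 mm along the hinge, 3 mm thick. Value in rad: 0 = folded down flat over the carton, 1.57 = standing upright, 3.14 = lying level outwards; starts at 2.7 to 3.1. A light crease (about 0.5 N at the free edge moves it) that stays where it is left
- long_flap_far (a joint): hinged cardboard flap on the carton's +x side (away from the robot); hinge line along y at x = +70, z = 61 mm in the carton's frame; 70 mm from hinge to free edge, 274 mm along the hinge, 3 mm thick. Value in rad: 0 = folded down flat over the carton, 1.57 = standing upright, 3.14 = lying level outwards; starts at 2.0 to 2.4. A light crease (about 0.5 N at the free edge moves it) that stays where it is left
- long_flap_near (a joint): hinged cardboard flap on the carton's -x side (towards the robot); hinge line along y at x = -70, z = 61 mm in the carton's frame; 70 mm from hinge to free edge, 274 mm along the hinge, 3 mm thick. Value in rad: 0 = folded down flat over the carton, 1.57 = standing upright, 3.14 = lying level outwards; starts at 2.0 to 2.4. A light crease (about 0.5 N at the free edge moves it) that stays where it is left
- tub: loose grey plastic wash-up tub, open on top: outside 170 (its x) x 215 (its y) x 50 mm high, walls and floor 4 mm; 0.7 kg. Origin: centre of its underside. Two rings lie side by side in it along its x; a third can be stacked on one of them
- ramekin: bystander: small white bowl, 72 mm wide, 42 mm high; origin under its centre
- spoon: bystander: wooden spoon, 200 mm long, lying between the carton and the robot; origin under its middle
- spice: bystander: amber spice jar, 44 mm wide, 85 mm high; origin under its centre
- oil: bystander: green oil bottle, 66 mm wide, 210 mm high; origin under its centre
- mug: bystander: white mug, 80 mm wide, 90 mm high, handle at its +y; origin under its centre
- meal_1: bystander: lidded foil meal tray, 150 x 110 x 45 mm; origin under its centre
- meal_2: bystander: lidded foil meal tray, 150 x 110 x 45 mm; origin under its centre

How it is judged:
By the outcome, as a careful person would: the job done as asked, in the order asked, and still so for the second after the job is handed in, with the robot touching nothing.
Of quiche_a, quiche_b, quiche_c only 2 to 3 are there at a start; the rules pass over those that are not, and their reading is None.
At some moment in a run one of ring_a, ring_b, ring_c, tub may be knocked a few centimetres aside while the robot is not near it.
It also fails if it takes over 210 s, if anything falls off the work surface, if the arm or the gripper's body presses on something with over 40 N, if the wrist force passes 120 N, or if a joint passes its speed limit or range.

ROBOT

A 7-joint arm with a two-finger parallel gripper is mounted at the origin on the work surface. World frame = base frame: x ahead of the robot, y to its left, z up, the work surface at z = 0. Lengths are in m, angles in rad, forces in N, time in s.
With the tool pointing down it reaches from about 0.4 to 0.875 m from the base axis. Payload 19.3 kg.
Tool frame: the origin (TCP) lies at the very end of the fingers, on their centre line; the grasp point (between the pads) lies 19 mm behind it; z points along the fingers, y is the direction in which the jaws open and shut (so a half turn about z gives the same grasp; the last joint's range is limited). The gripper opens to 85 mm and grips with 20 to 120 N. Pads are 22 mm wide; open, the fingers measure 114 mm over their backs; the gripper's body (76 mm by 85 mm) begins 54 mm behind the grasp point. The pads swing forward as they close: fully open they stand 13 mm farther back than shut.
Start: joints at [1.061, 0.521, -0.036, 1.599, 0.021, 1.021, -0.113], TCP at [0.266, -0.566, 0.231] pointing down, gripper open.
Joint ranges: [-2.91, 2.91], [-0.3, 2.13], [-1.5, 1.42], [0.17, 2.43], [-1.26, 4.41], [0.16, 1.93], [-2.52, 2.52]. Speed limits (rad/s): [1.89, 1.89, 2.39, 2.39, 3.01, 3.01, 3.01].

INTERFACE

Orientations are given as [roll, pitch, yaw] about the fixed x, y, z axes, in that order (R = Rz(yaw) Ry(pitch) Rx(roll)).
In Python, from workcell import bot, grab_frame, calibration, workorder gives the robot as it stands.
- The arm moves only by the tool move_arm, never from a script. Its arguments are lists of equal length, an entry for each row: "jaw": the closure in counts, from 0 (fully open) to 255 (shut); "dp": the shift along the tool's x, y, z in units of 800 mm (1.0 is 800 mm), a list of three; "rotation": the turn, a rotation vector about the tool's x, y, z in units of pi rad (1.0 is pi rad), a list of three. In form: {"jaw": [jaw, ...], "dp": [[dx, dy, dz], ...], "rotation": [[rx, ry, rz], ...]}. A call has 1 to 10 rows; each row shifts and turns the commanded pose from where the row before left it, along the tool's axes as they then stand; what a row does not reach is not made up. A row lasts 1/8 s, in which the tool goes at most 62.5 mm and 10.7 degrees, less where a joint would pass 70% of its speed; a pose out of reach is approached as far as the arm can. A call with a number of a shift or a turn outside -1 to 1 is refused whole. A call with a gripper value outside its range is refused whole. The fingers move at their own pace and stop on an object; "squeeze" is the grip in N (left out, the last holds). Time passes only in rows, so rows that do not move let the fingers close. It gives the time, the measured TCP pose, the force and the opening at its end, in the units of the state.
- bot.observe(): the state, without advancing time (a new reading comes with each control period).
- grab_frame(name): name is "side" or "top" or "wrist"; returns the picture (420x560x3 uint8, blue, green, red); there is no depth.
- calibration(name): a dict with "camera_matrix" (3x3 intrinsics, pixels), "T" (4x4, takes a point from camera to world coordinates). Camera axes: x right, y down, z forward; pixel columns grow to the right and rows downward; lengths in m; the calibration is good to about 2 mm. A picture is of the moment at which its call begins: read the wrist's pose just before it. calibration takes no time and is no camera call; for the wrist camera it gives the pose at the moment of the call.
- workorder.job_done(): hands the job in, once; it reports no verdict.
The state is a dict: "clock": time; "qpos": joint angles; "qd": joint speeds; "joint_efforts": joint torques, N m; "position": TCP position; "tool_rot": TCP orientation; "force": force on the tool from outside, world axes, zero at the start; "moment": the same for the moment, N m; "grip_width": finger opening in m.
Only numpy, scipy, OpenCV 4.12 (cv2) and the standard library are available. Lean on these libraries where they do the work, as an engineer would, in place of code of your own. Each camera call takes 0.05 s, during which the arm holds its last target. There are 200 camera calls.

## Working session

There is one attempt and no reset: what is moved stays moved. The work goes in short steps, Python scripts to look and compute and a tool call to move; the robot and the scene stay as the last step left them, time stands still between calls to the robot, and variables do not carry over. Pictures are saved under pics/ and viewed, about 12 in all and at most 16, crops included, and the job is handed in when it is done.

Besides the shell and the picture viewer there is one more tool, called by a JSON object that holds its "op" and its "data", one argument or row to a line. move_arm: Moves the arm, as the interface text tells. Shifts and turns lie within -1 to 1; 1 stands for 800 mm of shift or pi rad of turn. Its arguments: {"type":"object","properties":{"jaw":{"type":"array","items":{"type":"number"}},"dp":{"type":"array","items":{"type":"array","items":{"type":"number","minimum":-1,"maximum":1}}},"rotation":{"type":"array","items":{"type":"array","items":{"type":"number","minimum":-1,"maximum":1}}},"squeeze":{"type":"number"}},"required":["jaw","dp","rotation"]}

```bash
mkdir -p pics; ls; python3 - <<'E'
from workcell import bot, grab_frame, calibration
import cv2, numpy as np
print(bot.observe())
for n in("top","side"):
    cv2.imwrite(f"pics/{n}0.png",grab_frame(n)); c=calibration(n); print(n,np.round(c["camera_matrix"],1).tolist(),np.round(c["T"],4).tolist())
E
```

```text
pics
{'clock': 0.0, 'qpos': array([ 1.06078914,  0.52198329, -0.03635907,  1.59997473,  0.02121249,
        1.02107531, -0.11276265]), 'qd': array([-1.18299612e-04, -1.15983273e-03, -7.44531577e-04, -4.03776354e-04,
       -8.86915728e-05, -6.39159161e-04,  7.25882394e-04]), 'joint_efforts': array([ 3.94699919e-04, -9.27101827e+01,  1.97934575e+00, -3.69922149e+01,
        1.76330935e-02,  8.52133351e-03,  4.06969298e-05]), 'position': array([ 0.26595253, -0.56524703,  0.23075643]), 'tool_rot': array([-3.14053960e+00,  6.84794499e-05,  4.39867989e-01]), 'force': array([-0.24088978,  0.06756782, -0.33827537]), 'moment': array([ 0.01528583,  0.03160537, -0.01629732]), 'grip_width': 0.08544900167400758}
top [[464.4, 0.0, 279.9], [0.0, 464.4, 205.2], [0.0, 0.0, 1.0]] [[0.0111, -0.99, 0.1407, 0.3773], [-0.9998, -0.0131, -0.0131, -0.0748], [0.0148, -0.1405, -0.99, 1.343], [0.0, 0.0, 0.0, 1.0]]
side [[400.0, 0.0, 284.1], [0.0, 400.0, 207.5], [0.0, 0.0, 1.0]] [[0.9987, -0.0473, 0.0179, 0.5488], [-0.0471, -0.7397, 0.6713, -0.7878], [-0.0185, -0.6713, -0.741, 0.8474], [0.0, 0.0, 0.0, 1.0]]
```

View pics/top0.png

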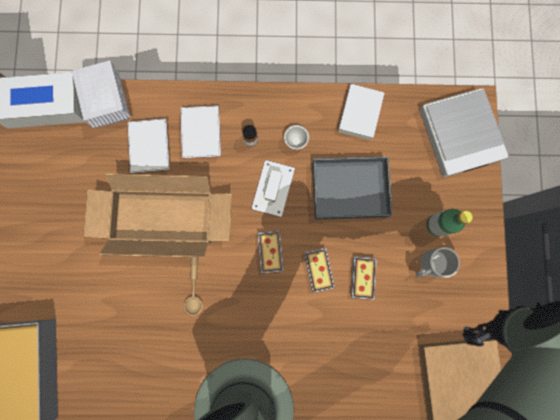

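View pics/side0.png

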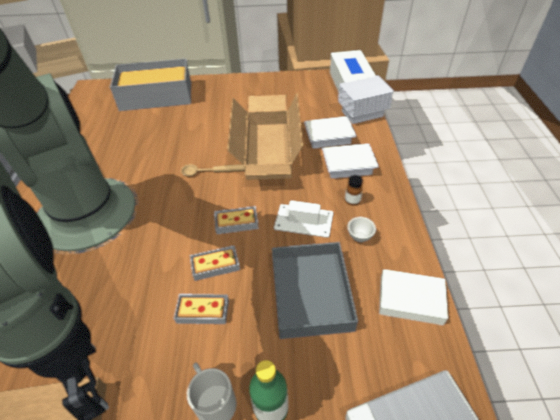

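The top view shows all three tins full, at about (270,252), (320,270) and (364,278). The block is at (273,188), the tub at (351,188) and the carton at (160,213). The side view agrees.

```bash
cat > h.py <<'E'
from workcell import bot, grab_frame, calibration
import cv2, numpy as np
from scipy.spatial.transform import Rotation as R
def ray(px,z,c):
    K,T=np.array(c["camera_matrix"]),np.array(c["T"])
    p=np.atleast_2d(np.array(px,float)); d=np.c_[p,np.ones(len(p))]@np.linalg.inv(K).T@T[:3,:3].T
    o=T[:3,3]; return o+d*((z-o[2])/d[:,2])[:,None]
def proj(P,c):
    K,T=np.array(c["camera_matrix"]),np.array(c["T"])
    q=(np.atleast_2d(P)-T[:3,3])@T[:3,:3]; q=q@K.T; return q[:,:2]/q[:,2:]
def rects(mask,z,c,amin,amax=1e9,k=0):
    """contours -> world rect (centre, long, short, yaw of long axis), pixel centre"""
    if k: mask=cv2.morphologyEx(mask,cv2.MORPH_CLOSE,np.ones((k,k)))
    out=[]
    for ct in cv2.findContours(mask,cv2.RETR_EXTERNAL,cv2.CHAIN_APPROX_NONE)[0]:
        if not amin<cv2.contourArea(ct)<amax: continue
        w=(ray(ct[:,0],z,c)[:,:2]*1000).astype(np.float32)
        (cx,cy),(a,b),t=cv2.minAreaRect(w)
        if a<b: a,b,t=b,a,t+90
        t=(t+90)%180-90
        out.append((round(cx,1),round(cy,1),round(a,1),round(b,1),round(t,1),ct[:,0].mean(0).round().tolist()))
    return out
E
python3 - <<'E'
from h import *
im=cv2.imread("pics/top0.png"); c=calibration("top")
hsv=cv2.cvtColor(im,cv2.COLOR_BGR2HSV)
roi=np.zeros(im.shape[:2],np.uint8); roi[140:310,80:400]=1
y=cv2.inRange(hsv,(0,130,120),(35,255,255))*roi
# quiche: yellow/red saturated vs wood
print(hsv[252,268],hsv[270,318],hsv[252,300],hsv[188,273],hsv[165,265],hsv[200,330],hsv[215,160],hsv[215,100],hsv[270,310])
m=cv2.inRange(hsv,(20,80,150),(35,255,255))*roi
print("q",rects(m,.025,c,60,2000,5))
w=cv2.inRange(hsv,(0,0,150),(180,60,255))*roi
print("block plate",rects(w,.008,c,300,None or 1e5,3))
print("block top",rects(cv2.inRange(hsv,(0,0,215),(180,60,255))*roi,.06,c,60))
d=cv2.inRange(hsv,(80,0,0),(130,120,110))*roi
print("tub",rects(d,.05,c,2000))
big=cv2.resize(im[140:315,80:400],None,fx=2.5,fy=2.5,interpolation=cv2.INTER_CUBIC)
cv2.imwrite("pics/top0c.png",big)
E
```

```text
[ 21 116 178] [ 22 115 220] [ 14 130 120] [100   3 231] [105   4 231] [90  6 91] [ 15 110 204] [ 16 109 194] [ 13  66 119]
q [(362.9, -331.4, 92.8, 40.7, -4.0, [364.0, 278.0]), (383.0, -205.0, 91.2, 40.1, 12.1, [319.0, 270.0]), (432.5, -65.6, 90.5, 38.1, 6.4, [270.0, 251.0])]
block plate [(618.1, -71.4, 152.6, 92.7, -14.9, [273.0, 188.0]), (732.8, 143.6, 115.6, 51.5, -89.1, [200.0, 148.0]), (714.7, 295.5, 115.1, 94.4, -83.7, [148.0, 154.0])]
block top [(608.7, -71.8, 140.8, 82.9, -14.7, [271.0, 182.0]), (721.6, 133.7, 101.6, 46.7, -87.7, [201.0, 147.0]), (705.2, 281.3, 106.5, 72.5, -89.1, [148.0, 152.0])]
tub []
```

View pics/top0c.png

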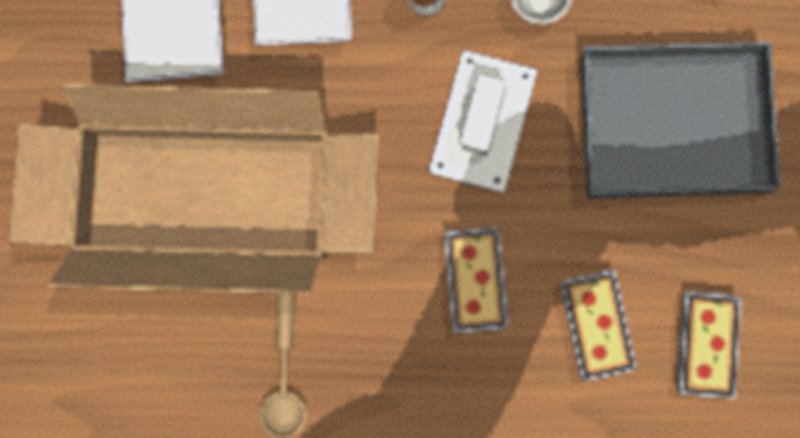

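The crop confirms three full tins, the block, the tub (its long side along world y) and the carton, whose end flaps lie outward. I'll locate the tub, the carton and the flap angles from these corners.

```bash
python3 - <<'E'
from h import *
c=calibration("top"); s=calibration("side"); f=lambda p:np.array(p)/2.5+[80,140]
r=lambda a:(a*1000).round().tolist()
print("tub rim",r(ray(f([(583,45),(773,43),(778,190),(588,196)]),.05,c)[:,:2]))
print("carton rim (outer-ish)",r(ray(f([(79,128),(325,134),(322,255),(78,250)]),.06,c)[:,:2]))
print("end flap L free edge z=70",r(ray(f([(18,124),(11,243)]),.07,c)[:,:2]),"R",r(ray(f([(378,134),(374,251)]),.07,c)[:,:2]))
print("far flap edge z=118",r(ray(f([(66,86),(321,93)]),.118,c)[:,:2]),"near",r(ray(f([(52,286),(312,291)]),.118,c)[:,:2]))
im=cv2.imread("pics/side0.png"); cv2.imwrite("pics/side0c.png",cv2.resize(im[80:200,210:320],None,fx=5,fy=5,interpolation=cv2.INTER_CUBIC))
E
```

```text
tub rim [[699.0, -186.0], [704.0, -403.0], [535.0, -405.0], [525.0, -191.0]]
carton rim (outer-ish) [[593.0, 378.0], [590.0, 104.0], [455.0, 103.0], [457.0, 371.0]]
end flap L free edge z=70 [[595.0, 442.0], [463.0, 440.0]] R [[589.0, 44.0], [459.0, 45.0]]
far flap edge z=118 [[628.0, 374.0], [625.0, 102.0]] near [[416.0, 375.0], [413.0, 104.0]]
```

View pics/side0c.png

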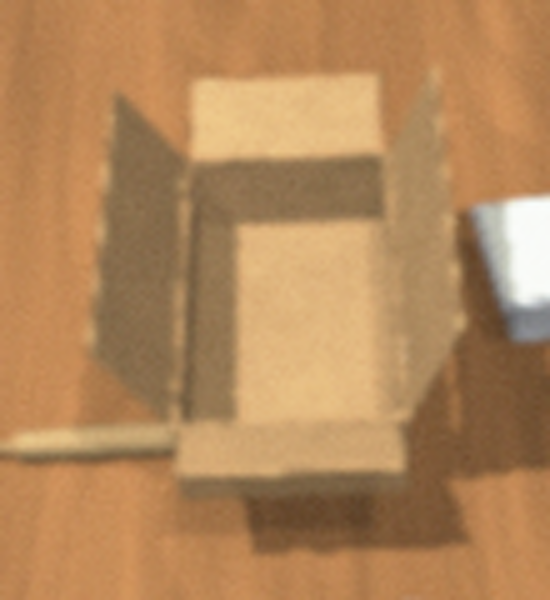

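```bash
cat > plan.py <<'E'
import sys, json
from h import *
def Rof(y,tilt=0,about='y'):  # yaw deg, then world-fixed tilt deg about axis through TCP
    return R.from_euler(about,tilt,degrees=True)*R.from_euler('xz',[180,y],degrees=True)
def plan(wps, step=50, rstep=9, start=None):
    """wps: (x,y,z mm, R) -> suggested rows in move units"""
    st=bot.observe(); p=st["position"]*1000; r=R.from_euler('xyz',st["tool_rot"])
    dp=[];rot=[];n=[]
    for x,y,z,q in wps:
        t=np.array([x,y,z]); w=(r.inv()*q).as_rotvec()
        k=max(1,int(np.ceil(max(np.linalg.norm(t-p)/step,np.degrees(np.linalg.norm(w))/rstep)-1e-6)))
        d=(t-p)/k; q1=R.from_rotvec(w/k)
        for _ in range(k):
            dp.append((r.inv().apply(d)/800).round(4).tolist()); rot.append((w/k/np.pi).round(4).tolist()); r=r*q1
        p=t; n.append(k)
    print("rows",n,len(dp)); 
    for i in range(0,len(dp),10): print(json.dumps({"dp":dp[i:i+10],"rot":rot[i:i+10]}))
if __name__=="__main__":  # args: x,y,z,yaw ...  [step=..]
    step=50; w=[]
    for a in sys.argv[1:]:
        if a.startswith("step="): step=float(a[5:]); continue
        v=[float(k) for k in a.split(",")]; w.append((v[0],v[1],v[2],Rof(v[3])))
    plan(w,step)
E
python3 plan.py 363,-331,110,-4 363,-331,45,-4
```

```text
rows [6, 2] 8
{"dp": [[0.0391, -0.0355, 0.0252], [0.0359, -0.0387, 0.0252], [0.0325, -0.0416, 0.0252], [0.0289, -0.0442, 0.0252], [0.025, -0.0465, 0.0252], [0.021, -0.0485, 0.0252], [-0.0, -0.0, 0.0406], [-0.0, -0.0, 0.0406]], "rot": [[-0.0001, 0.0, 0.027], [-0.0001, 0.0, 0.027], [-0.0001, 0.0, 0.027], [-0.0001, 0.0, 0.027], [-0.0001, 0.0, 0.027], [-0.0001, 0.0, 0.027], [0.0, -0.0, -0.0], [0.0, -0.0, -0.0]]}
```

{"op": "move_arm", "data": {
  "jaw": [0,0,0,0,0,0,0,0],
  "dp": [
    [0.039,-0.0355,0.025],
    [0.036,-0.0387,0.025],
    [0.0325,-0.0416,0.025],
    [0.029,-0.0442,0.025],
    [0.025,-0.0465,0.025],
    [0.021,-0.0485,0.026],
    [0,0,0.025],
    [0,0,0]
  ],
  "rotation": [
    [0,0,0.027],
    [0,0,0.027],
    [0,0,0.027],
    [0,0,0.027],
    [0,0,0.027],
    [0,0,0.027],
    [0,0,0],
    [0,0,0]
  ],
  "squeeze": 40
}}

```text
clock: 1.1
position: [0.3628, -0.3307, 0.0895]
tool_rot: [-3.14, 0.002, -0.068]
force: [-0.3, -0.1, 0.8]
grip_width: 0.0856
```

```bash
python3 - <<'E'
from h import *
c=calibration("wrist"); im=grab_frame("wrist"); cv2.imwrite("pics/w1.png",im)
hsv=cv2.cvtColor(im,cv2.COLOR_BGR2HSV)
print(rects(cv2.inRange(hsv,(20,80,120),(35,255,255)),.025,c,500,1e6,15))
t=grab_frame("top"); cv2.imwrite("pics/t1.png",t)
st=bot.observe(); print(proj([st["position"]],c), st["position"])
E
python3 plan.py 363,-331,10,-4
```

```text
[(362.9, -332.4, 94.6, 43.7, -4.7, [285.0, 218.0]), (384.6, -206.2, 94.6, 42.7, 12.7, [113.0, 202.0])]
[[284.14886368 268.58067835]] [ 0.36311125 -0.3318726   0.0908581 ]
rows [2] 2
{"dp": [[-0.0001, -0.0005, 0.0505], [-0.0001, -0.0005, 0.0505]], "rot": [[0.0, 0.0, 0.0], [0.0, 0.0, 0.0]]}
```

View pics/w1.png

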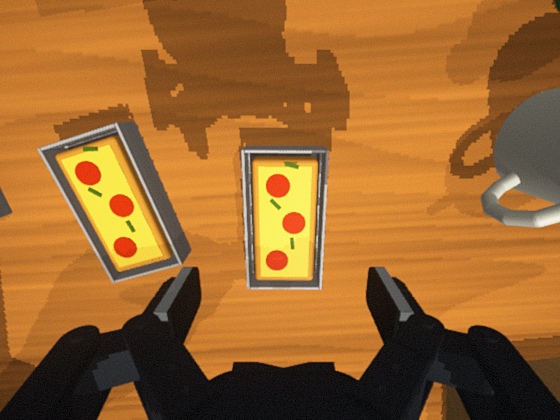

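The wrist view confirms the tin is centred between the fingers at (285,218). I'll descend and grip its ring.

{"op": "move_arm", "data": {
  "jaw": [0,0,0,255,255,255,255,255,255],
  "dp": [
    [0,0,0.05],
    [0,0,0.051],
    [0,0,0],
    [0,0,0],
    [0,0,0],
    [0,0,0],
    [0,0,0],
    [0,0,0],
    [0,0,-0.05]
  ],
  "rotation": [
    [0,0,0],
    [0,0,0.003],
    [0,0,0],
    [0,0,0],
    [0,0,0],
    [0,0,0],
    [0,0,0],
    [0,0,0],
    [0,0,0]
  ]
}}

```text
clock: 2.33
position: [0.3627, -0.331, 0.0501]
tool_rot: [-3.14, 0.002, -0.078]
force: [0.6, -1.1, -1.3]
grip_width: 0.0605
```

```bash
python3 - <<'E'
from h import *
c=calibration("top")
im=cv2.imread("pics/t1.png"); 
E
python3 plan.py 380,-310,130,-5 618,-71,130,-15; python3 - <<'E'
from h import *
cv2.imwrite("pics/s1.png",cv2.resize(grab_frame("side")[200:350,130:330],None,fx=3,fy=3))
E
```

```text
rows [2, 7] 9
{"dp": [[0.0097, -0.014, -0.0499], [0.0096, -0.014, -0.0499], [0.0386, -0.0462, -0.0], [0.0375, -0.0472, -0.0], [0.0363, -0.0481, -0.0], [0.0351, -0.049, -0.0], [0.0338, -0.0498, -0.0], [0.0326, -0.0507, -0.0], [0.0313, -0.0515, -0.0]], "rot": [[-0.0002, 0.0003, 0.0014], [-0.0002, 0.0003, 0.0014], [-0.0, -0.0, 0.0079], [-0.0, -0.0, 0.0079], [-0.0, -0.0, 0.0079], [-0.0, -0.0, 0.0079], [-0.0, -0.0, 0.0079], [-0.0, -0.0, 0.0079], [-0.0, -0.0, 0.0079]]}
```

View pics/s1.png

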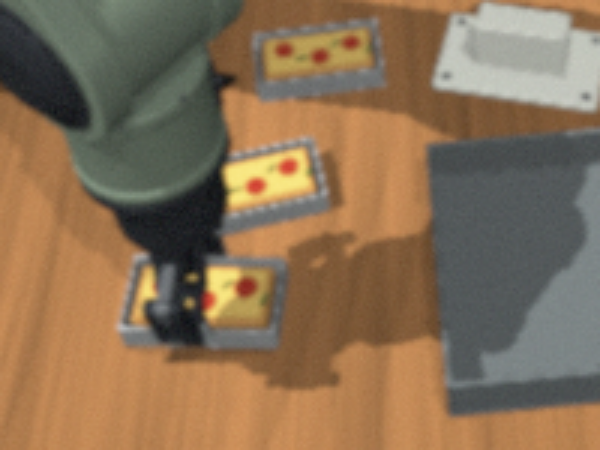

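The side view shows the ring held level with its quiche. On to the block.

{"op": "move_arm", "data": {
  "jaw": [255,255,255,255,255,255,255,255,255,255],
  "dp": [
    [0.01,-0.014,-0.05],
    [0.01,-0.014,-0.05],
    [0.0386,-0.0462,0],
    [0.0375,-0.0472,0],
    [0.0363,-0.0481,0],
    [0.035,-0.049,0],
    [0.0338,-0.0498,0],
    [0.0326,-0.0507,0],
    [0.0313,-0.0515,0],
    [0,0,0]
  ],
  "rotation": [
    [0,0,0.0015],
    [0,0,0.0015],
    [0,0,0.008],
    [0,0,0.008],
    [0,0,0.008],
    [0,0,0.008],
    [0,0,0.008],
    [0,0,0.008],
    [0,0,0.008],
    [0,0,0]
  ]
}}

```text
clock: 3.62
position: [0.6216, -0.0677, 0.131]
tool_rot: [-3.139, -0.002, -0.26]
force: [-1.5, -1.9, -2.6]
grip_width: 0.0607
```

```bash
python3 - <<'E'
from h import *
im=grab_frame("wrist"); c=calibration("wrist"); cv2.imwrite("pics/w2.png",im)
hsv=cv2.cvtColor(im,cv2.COLOR_BGR2HSV)
print(rects(cv2.inRange(hsv,(0,0,150),(180,60,255)),.008,c,3000,1e6,5))
# plate bolt/corner check: project expected plate corners
st=bot.observe(); print(st["position"],st["tool_rot"])
print(proj([[.618,-.071,.008]],c))
E
python3 plan.py 618,-71,72,-15 618,-71,20,-15
```

```text
[(671.1, -89.3, 89.4, 39.4, 74.6, [289.0, 143.0]), (596.5, -267.4, 200.1, 110.7, 2.1, [492.0, 151.0]), (740.3, 117.7, 142.4, 66.9, -32.4, [22.0, 118.0]), (749.1, -142.1, 80.5, 39.4, 75.0, [334.0, 19.0])]
[ 0.62019615 -0.06999411  0.13086861] [-3.14078899e+00 -1.32231557e-03 -2.61462340e-01]
[[283.94741002 203.4880481 ]]
rows [2, 2] 4
{"dp": [[-0.0012, 0.001, 0.0368], [-0.0012, 0.001, 0.0368], [-0.0, -0.0, 0.0325], [-0.0, -0.0, 0.0325]], "rot": [[-0.0001, -0.0002, 0.0001], [-0.0001, -0.0002, 0.0001], [-0.0, -0.0, -0.0], [-0.0, -0.0, -0.0]]}
```

View pics/w2.png

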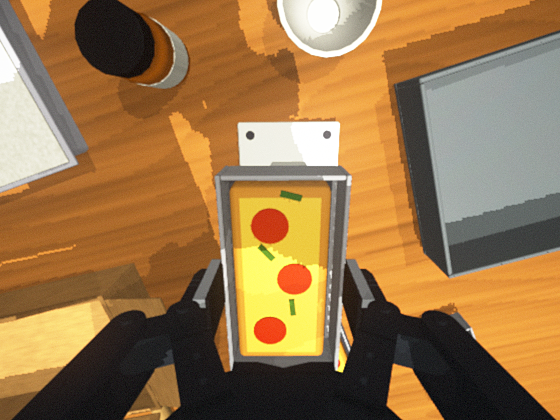

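The plate strip in the wrist view ((240..338, 122..165)) puts the block centre at about (618,-73.5), yaw -15°. I'll shift about 4 mm and lower the ring.

{"op": "move_arm", "data": {
  "jaw": [255,255,255,255,255,255,255,255],
  "dp": [
    [-0.0015,0.005,0.02],
    [0,0,0.03],
    [0,0,0.02],
    [0,0,0.015],
    [0,0,0.015],
    [0,0,0.017],
    [0,0,0.018],
    [0,0,0]
  ],
  "rotation": [
    [0,0,0],
    [0,0,0],
    [0,0,0],
    [0,0,0],
    [0,0,0],
    [0,0,0],
    [0,0,0],
    [0,0,0]
  ]
}}

```text
clock: 4.68
position: [0.6167, -0.0751, 0.0206]
tool_rot: [3.141, 0.001, -0.264]
force: [0.3, -0.3, -0.3]
grip_width: 0.0605
```

```bash
python3 - <<'E'
from h import *
im=grab_frame("wrist"); c=calibration("wrist"); s=grab_frame("side")
o=np.vstack([cv2.resize(im,(560,420))[100:],cv2.resize(s[170:250,260:360],(560,448))[:280]])
cv2.imwrite("pics/w3.png",o)
hsv=cv2.cvtColor(im,cv2.COLOR_BGR2HSV)
print(rects(cv2.inRange(hsv,(20,80,120),(35,255,255)),.082,c,1500,1e6,15))
st=bot.observe(); print(st["position"],st["force"],st["grip_width"])
E
```

```text
[(636.6, -82.7, 54.4, 42.3, -14.8, [289.0, 297.0])]
[ 0.61718183 -0.07519218  0.02170299] [ 0.12431215  0.39816166 -0.75727293] 0.06047723171807051
```

View pics/w3.png

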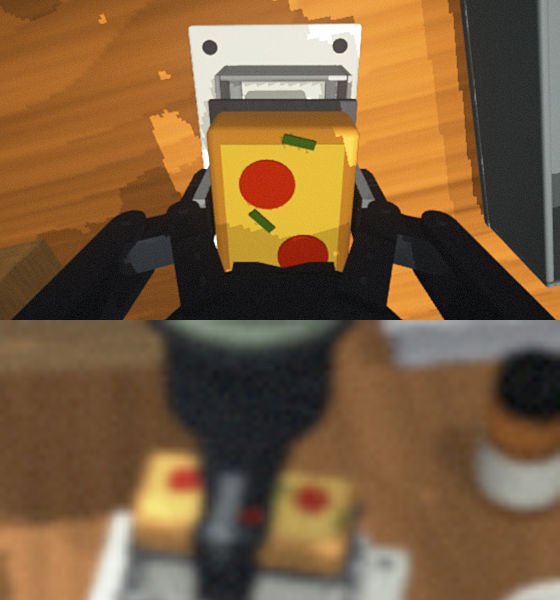

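The wrist and side views show the quiche standing on the block with the ring below it. I'll release the ring, rise, and grip the crust above the base.

{"op": "move_arm", "data": {
  "jaw": [0,0,0,0,0,255,255,255,255,255],
  "dp": [
    [0,0,0],
    [0,0,0],
    [0,0,0],
    [0,0,-0.027],
    [0,0,-0.028],
    [0,0,0],
    [0,0,0],
    [0,0,0],
    [0,0,0],
    [0,0,0]
  ],
  "rotation": [
    [0,0,0],
    [0,0,0],
    [0,0,0],
    [0,0,0],
    [0,0,0],
    [0,0,0],
    [0,0,0],
    [0,0,0],
    [0,0,0],
    [0,0,0]
  ],
  "squeeze": 35
}}

```text
clock: 6.02
position: [0.6171, -0.0751, 0.0659]
tool_rot: [-3.142, 0.0, -0.264]
force: [-3.5, 0.3, 13.1]
grip_width: 0.0471
```

```bash
python3 plan.py 617,-75,130,-15 607,156,160,-0.5 523,156,150,-0.5
```

```text
rows [2, 5, 2] 9
{"dp": [[-0.0001, -0.0, -0.04], [-0.0001, -0.0, -0.04], [-0.0174, -0.0551, -0.0075], [-0.0145, -0.0559, -0.0075], [-0.0117, -0.0566, -0.0075], [-0.0088, -0.0571, -0.0075], [-0.0059, -0.0575, -0.0075], [-0.0525, 0.0005, 0.0062], [-0.0525, 0.0005, 0.0062]], "rot": [[-0.0, 0.0001, -0.0003], [-0.0, 0.0001, -0.0003], [0.0, 0.0, -0.0161], [0.0, 0.0, -0.0161], [0.0, 0.0, -0.0161], [0.0, 0.0, -0.0161], [0.0, 0.0, -0.0161], [0.0, 0.0, 0.0], [0.0, 0.0, 0.0]]}
```

```bash
python3 plan.py 617,-75,150,-14 523,324,150,-0.5 step=55
```

```text
rows [2, 8] 10
{"dp": [[-0.0001, -0.0, -0.0525], [-0.0001, -0.0, -0.0525], [-0.0293, -0.0569, -0.0], [-0.0276, -0.0578, -0.0], [-0.0259, -0.0586, -0.0], [-0.0242, -0.0593, -0.0], [-0.0224, -0.06, -0.0], [-0.0207, -0.0606, -0.0], [-0.0189, -0.0612, -0.0], [-0.0171, -0.0617, -0.0]], "rot": [[-0.0, 0.0001, -0.0031], [-0.0, 0.0001, -0.0031], [-0.0, 0.0, -0.0094], [-0.0, 0.0, -0.0094], [-0.0, 0.0, -0.0094], [-0.0, 0.0, -0.0094], [-0.0, 0.0, -0.0094], [-0.0, 0.0, -0.0094], [-0.0, 0.0, -0.0094], [-0.0, 0.0, -0.0094]]}
```

{"op": "move_arm", "data": {
  "jaw": [255,255,255,255,255,255,255,255,255,255],
  "dp": [
    [0,0,-0.0525],
    [0,0,-0.0525],
    [-0.0293,-0.057,0],
    [-0.0276,-0.058,0],
    [-0.0259,-0.0586,0],
    [-0.0242,-0.0593,0],
    [-0.0224,-0.06,0],
    [-0.0207,-0.0606,0],
    [-0.019,-0.0612,0],
    [-0.017,-0.0617,0]
  ],
  "rotation": [
    [0,0,-0.003],
    [0,0,-0.003],
    [0,0,-0.0094],
    [0,0,-0.0094],
    [0,0,-0.0094],
    [0,0,-0.0094],
    [0,0,-0.0094],
    [0,0,-0.0094],
    [0,0,-0.0094],
    [0,0,-0.0094]
  ]
}}

```text
clock: 7.28
position: [0.5226, 0.3254, 0.1491]
tool_rot: [3.141, 0.001, -0.008]
force: [0.5, 0.1, -1.8]
grip_width: 0.0468
```

```bash
python3 - <<'E'
from h import *
im=grab_frame("wrist"); c=calibration("wrist"); cv2.imwrite("pics/w4.png",im)
st=bot.observe(); print(st["position"],st["tool_rot"],st["force"],st["grip_width"])
# expected carton inner corners at rim
a=[[.523+sx*.066,.24+sy*.134,.058] for sx,sy in((1,1),(1,-1),(-1,1),(-1,-1))]
print(proj(a,c).round())
E
python3 plan.py 523,324,12,-0.5
```

```text
[0.51955511 0.33335006 0.14897801] [-3.13823904e+00  2.29418022e-03  4.68699063e-04] [-5.49198392  8.23793725 -1.4630809 ] 0.046645636656162906
[[230. 127.]
 [579. 127.]
 [238. 276.]
 [531. 277.]]
rows [3] 3
{"dp": [[0.0016, 0.0041, 0.0571], [0.0015, 0.004, 0.0571], [0.0015, 0.004, 0.0571]], "rot": [[-0.0004, 0.0002, 0.001], [-0.0004, 0.0002, 0.001], [-0.0004, 0.0002, 0.001]]}
```

View pics/w4.png

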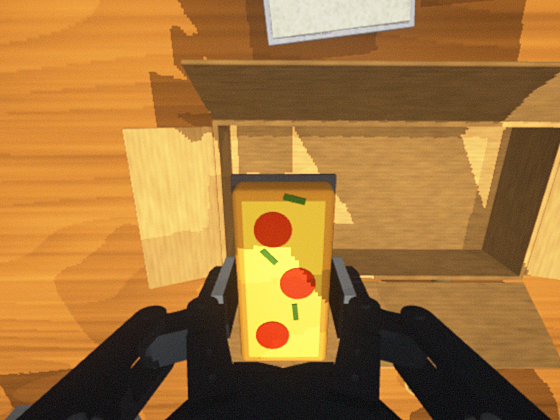

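The quiche is level over the left slot, and the carton's inner corner at (230,123) is where I predicted it. I'll let the arm settle partway down.

{"op": "move_arm", "data": {
  "jaw": [255,255,255,255],
  "dp": [
    [0,0,0.05],
    [0,0,0.04],
    [0,0,0],
    [0,0,0]
  ],
  "rotation": [
    [0,0,0],
    [0,0,0],
    [0,0,0],
    [0,0,0]
  ]
}}

```text
clock: 7.82
position: [0.5239, 0.3241, 0.0786]
tool_rot: [-3.141, -0.001, -0.009]
force: [0.3, 0.1, -1.3]
grip_width: 0.0473
```

```bash
python3 plan.py 523,324,12,-0.5;python3 - <<'E'
from h import *
st=bot.observe(); print(st["position"],st["tool_rot"],st["force"],st["grip_width"])
E
```

```text
rows [2] 2
{"dp": [[-0.0006, 0.0001, 0.0416], [-0.0006, 0.0001, 0.0416]], "rot": [[-0.0001, -0.0001, -0.0001], [-0.0001, -0.0001, -0.0001]]}
[0.52390011 0.32406843 0.07861535] [-3.14126280e+00 -5.29937821e-04 -9.14422371e-03] [ 0.25395837  0.09184246 -1.31417474] 0.047253916735311395
```

{"op": "move_arm", "data": {
  "jaw": [255,255,255,255,255],
  "dp": [
    [0,0,0.04],
    [0,0,0.025],
    [0,0,0.012],
    [0,0,0.006],
    [0,0,0]
  ],
  "rotation": [
    [0,0,0],
    [0,0,0],
    [0,0,0],
    [0,0,0],
    [0,0,0]
  ]
}}

```text
clock: 8.45
position: [0.5237, 0.3242, 0.0116]
tool_rot: [-3.141, -0.0, -0.009]
force: [-1.2, -0.3, -2.1]
grip_width: 0.0472
```

{"op": "move_arm", "data": {
  "jaw": [255,255],
  "dp": [
    [0,0,0.002],
    [0,0,0]
  ],
  "rotation": [
    [0,0,0],
    [0,0,0]
  ]
}}

```text
clock: 8.7
position: [0.5237, 0.3242, 0.0101]
tool_rot: [-3.141, -0.001, -0.009]
force: [-0.0, -0.6, -0.5]
grip_width: 0.0472
```

{"op": "move_arm", "data": {
  "jaw": [85,85,85,85,85,85,60,0,0],
  "dp": [
    [0,0,0],
    [0,0,0],
    [0,0,-0.01],
    [0,0,-0.03],
    [0,0,-0.05],
    [0,0,-0.05],
    [0,0,-0.035],
    [0,0,0],
    [0,0,0]
  ],
  "rotation": [
    [0,0,0],
    [0,0,0],
    [0,0,0],
    [0,0,0],
    [0,0,0],
    [0,0,0],
    [0,0,0],
    [0,0,0],
    [0,0,0]
  ]
}}

```text
clock: 9.82
position: [0.5232, 0.3242, 0.1495]
tool_rot: [-3.141, 0.0, -0.009]
force: [0.5, 0.2, 0.3]
grip_width: 0.0853
```

```bash
python3 - <<'E'
from h import *
im=grab_frame("wrist"); c=calibration("wrist"); cv2.imwrite("pics/w5.png",im)
hsv=cv2.cvtColor(im,cv2.COLOR_BGR2HSV)
print(rects(cv2.inRange(hsv,(24,80,120),(35,255,255)),.026,c,1500,1e6,15))
st=bot.observe(); print(st["position"],st["grip_width"])
E
python3 plan.py 617,-75,130,-15 617,-75,60,-15 step=55
```

```text
[(523.8, 328.9, 92.5, 52.7, 0.9, [279.0, 196.0])]
[0.52304837 0.3240461  0.14908425] 0.08556122371663806
rows [8, 2] 10
{"dp": [[0.0152, 0.0622, 0.003], [0.0172, 0.0617, 0.003], [0.0191, 0.0611, 0.003], [0.021, 0.0605, 0.003], [0.023, 0.0598, 0.003], [0.0248, 0.059, 0.003], [0.0267, 0.0582, 0.003], [0.0285, 0.0574, 0.003], [-0.0, -0.0, 0.0438], [-0.0, -0.0, 0.0438]], "rot": [[0.0, 0.0, 0.0101], [0.0, 0.0, 0.0101], [0.0, 0.0, 0.0101], [0.0, 0.0, 0.0101], [0.0, 0.0, 0.0101], [0.0, 0.0, 0.0101], [0.0, 0.0, 0.0101], [0.0, 0.0, 0.0101], [0.0, -0.0, -0.0], [0.0, -0.0, -0.0]]}
```

{"op": "move_arm", "data": {
  "jaw": [0,0,0,0,0,0,0,0,0,0],
  "dp": [
    [0.0152,0.0622,0.003],
    [0.0172,0.0617,0.003],
    [0.019,0.061,0.003],
    [0.021,0.0605,0.003],
    [0.023,0.06,0.003],
    [0.0248,0.059,0.003],
    [0.0267,0.0582,0.003],
    [0.0285,0.0574,0.003],
    [0,0,0.02],
    [0,0,0]
  ],
  "rotation": [
    [0,0,0.01],
    [0,0,0.01],
    [0,0,0.01],
    [0,0,0.01],
    [0,0,0.01],
    [0,0,0.01],
    [0,0,0.01],
    [0,0,0.01],
    [0,0,0],
    [0,0,0]
  ]
}}

```text
clock: 11.12
position: [0.6164, -0.0743, 0.1126]
tool_rot: [3.141, 0.003, -0.26]
force: [-0.5, -0.4, 0.4]
grip_width: 0.0856
```

```bash
python3 - <<'E'
from h import *
im=grab_frame("wrist"); c=calibration("wrist"); cv2.imwrite("pics/w6.png",im)
st=bot.observe(); print(st["position"],st["tool_rot"])
print(proj([[.617,-.075,.034],[.617,-.075,.06]],c))
E
python3 plan.py 617,-75,18,-15
```

```text
[ 0.61685774 -0.07375744  0.11352886] [-3.14147423e+00  2.16428147e-03 -2.59031542e-01]
[[283.63056416 216.77191912]
 [283.72435672 229.38807108]]
rows [2] 2
{"dp": [[0.0004, 0.0007, 0.0597], [0.0004, 0.0007, 0.0597]], "rot": [[-0.0, 0.0003, 0.0004], [-0.0, 0.0003, 0.0004]]}
```

View pics/w6.png

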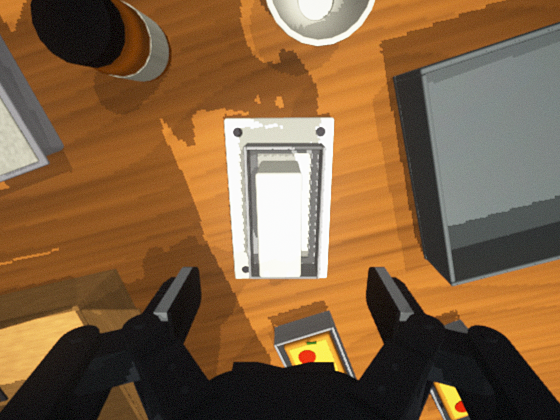

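The wrist view shows the empty ring flat on the plate around the block, at (284,210). I'll grip and lift it.

{"op": "move_arm", "data": {
  "jaw": [0,0,0,255,255,255,255,255,255,255],
  "dp": [
    [0.0005,0.001,0.055],
    [0,0,0.055],
    [0,0,0.009],
    [0,0,0],
    [0,0,0],
    [0,0,0],
    [0,0,0],
    [0,0,-0.05],
    [0,0,-0.06],
    [0,0,-0.03]
  ],
  "rotation": [
    [0,0,0],
    [0,0,0],
    [0,0,0],
    [0,0,0],
    [0,0,0],
    [0,0,0],
    [0,0,0],
    [0,0,0],
    [0,0,0],
    [0,0,0]
  ]
}}

```text
clock: 12.42
position: [0.6188, -0.076, 0.1351]
tool_rot: [-3.141, -0.004, -0.26]
force: [0.6, 0.0, -1.5]
grip_width: 0.0608
```

```bash
python3 - <<'E'
from h import *
t=grab_frame("top"); c=calibration("top"); cv2.imwrite("pics/t2.png",t)
hsv=cv2.cvtColor(t,cv2.COLOR_BGR2HSV)
roi=np.zeros(t.shape[:2],np.uint8); roi[140:230,305:400]=1
b=np.array(t).astype(int); m=((b[...,0]>=b[...,2]-2)&(b.max(2)<140)).astype(np.uint8)*255*roi
print("tub",rects(m,.05,c,1500,1e6,5))
roi[:]=0; roi[225:310,240:400]=1
print("q",rects(cv2.inRange(hsv,(20,80,150),(35,255,255))*roi,.025,c,60,2000,5))
E
python3 plan.py 616,-247,125,1 616,-247,60,1
```

```text
tub [(615.4, -294.3, 214.6, 170.1, -87.5, [351.0, 188.0])]
q [(383.3, -204.6, 92.7, 40.5, 12.5, [319.0, 270.0])]
rows [4, 2] 6
{"dp": [[0.0126, 0.0519, 0.0038], [0.009, 0.0527, 0.0038], [0.0053, 0.0532, 0.0038], [0.0016, 0.0534, 0.0038], [0.0, -0.0, 0.0406], [0.0, -0.0, 0.0406]], "rot": [[-0.0, -0.0005, -0.0221], [-0.0, -0.0005, -0.0221], [-0.0, -0.0005, -0.0221], [-0.0, -0.0005, -0.0221], [0.0, 0.0, 0.0], [0.0, 0.0, 0.0]]}
```

```bash
python3 plan.py 613,-245,125,2.5 613,-245,70,2.5
```

```text
rows [4, 2] 6
{"dp": [[0.0115, 0.0516, 0.0038], [0.0076, 0.0523, 0.0038], [0.0036, 0.0527, 0.0038], [-0.0004, 0.0528, 0.0038], [-0.0, -0.0, 0.0344], [-0.0, -0.0, 0.0344]], "rot": [[-0.0, -0.0005, -0.0242], [-0.0, -0.0005, -0.0242], [-0.0, -0.0005, -0.0242], [-0.0, -0.0005, -0.0242], [0.0, -0.0, -0.0], [0.0, -0.0, -0.0]]}
```

{"op": "move_arm", "data": {
  "jaw": [255,255,255,255,255,255,255],
  "dp": [
    [0.0115,0.0516,0.004],
    [0.0076,0.0523,0.004],
    [0.0036,0.0527,0.004],
    [0,0.0528,0.003],
    [0,0,0.034],
    [0,0,0.034],
    [0,0,0]
  ],
  "rotation": [
    [0,0,-0.0242],
    [0,0,-0.0242],
    [0,0,-0.0242],
    [0,0,-0.0242],
    [0,0,0],
    [0,0,0],
    [0,0,0]
  ]
}}

```text
clock: 13.35
position: [0.6103, -0.2444, 0.0638]
tool_rot: [-3.141, 0.002, 0.044]
force: [-0.3, -0.0, 0.0]
grip_width: 0.0606
```

```bash
python3 plan.py 613,-245,15,2.5
```

```text
rows [1] 1
{"dp": [[0.0035, 0.0009, 0.061]], "rot": [[-0.0003, 0.0008, 0.0001]]}
```

{"op": "move_arm", "data": {
  "jaw": [255,255,255,55,55,55,55,55,0],
  "dp": [
    [0.003,0.001,0.035],
    [0,0,0.025],
    [0,0,0],
    [0,0,0],
    [0,0,0],
    [0,0,-0.03],
    [0,0,-0.05],
    [0,0,-0.06],
    [0,0,0]
  ],
  "rotation": [
    [0,0,0],
    [0,0,0],
    [0,0,0],
    [0,0,0],
    [0,0,0],
    [0,0,0],
    [0,0,0],
    [0,0,0],
    [0,0,0]
  ]
}}

```text
clock: 14.48
position: [0.6155, -0.2462, 0.1331]
tool_rot: [3.139, -0.006, 0.044]
force: [-0.0, 0.3, -1.1]
grip_width: 0.0825
```

```bash
python3 plan.py 383,-205,100,12.5 step=55
```

```text
rows [5] 5
{"dp": [[-0.0577, -0.0128, 0.0079], [-0.0572, -0.0148, 0.008], [-0.0566, -0.0168, 0.008], [-0.056, -0.0188, 0.0081], [-0.0553, -0.0207, 0.0082]], "rot": [[0.0002, -0.0004, -0.0111], [0.0002, -0.0004, -0.0111], [0.0002, -0.0004, -0.0111], [0.0002, -0.0004, -0.0111], [0.0002, -0.0004, -0.0111]]}
```

{"op": "move_arm", "data": {
  "jaw": [0,0,0,0,0,0,0],
  "dp": [
    [-0.0577,-0.0128,0.008],
    [-0.0572,-0.0148,0.008],
    [-0.0566,-0.0168,0.008],
    [-0.056,-0.0188,0.008],
    [-0.0553,-0.0207,0.008],
    [0,0,0],
    [0,0,0]
  ],
  "rotation": [
    [0,0,-0.011],
    [0,0,-0.011],
    [0,0,-0.011],
    [0,0,-0.011],
    [0,0,-0.011],
    [0,0,0],
    [0,0,0]
  ]
}}

```text
clock: 15.35
position: [0.3817, -0.2044, 0.097]
tool_rot: [3.141, -0.001, 0.216]
force: [0.6, 0.8, 1.0]
grip_width: 0.0854
```

```bash
cat > look.py <<'E'
from h import *
import sys
im=grab_frame("wrist"); c=calibration("wrist"); cv2.imwrite(f"pics/{sys.argv[1]}.png",im)
hsv=cv2.cvtColor(im,cv2.COLOR_BGR2HSV)
print(rects(cv2.inRange(hsv,(20,80,120),(35,255,255)),float(sys.argv[2]),c,1500,1e6,15))
st=bot.observe(); print(st["position"],st["tool_rot"],st["force"],st["grip_width"])
E
python3 look.py w7 .025; python3 plan.py 384,-206,10,12.5
```

```text
[(383.7, -205.6, 95.3, 43.4, 12.2, [285.0, 215.0]), (433.1, -68.3, 95.4, 41.1, 6.1, [107.0, 110.0])]
[ 0.38201114 -0.20439169  0.09698778] [ 3.14116519e+00 -9.01655407e-04  2.16706553e-01] [ 0.72205333  0.27309342 -0.1191154 ] 0.08548100436172705
rows [2] 2
{"dp": [[0.0009, 0.0012, 0.0544], [0.001, 0.0012, 0.0544]], "rot": [[0.0001, -0.0001, -0.0002], [0.0001, -0.0001, -0.0002]]}
```

Tin 2 is confirmed at (384,-206). I'll grip it and lift.

{"op": "move_arm", "data": {
  "jaw": [0,0,0,255,255,255,255,255,255],
  "dp": [
    [0.002,0.002,0.054],
    [0,0,0.045],
    [0,0,0.01],
    [0,0,0],
    [0,0,0],
    [0,0,0],
    [0,0,0],
    [0,0,-0.05],
    [0,0,-0.06]
  ],
  "rotation": [
    [0,0,0],
    [0,0,0],
    [0,0,0],
    [0,0,0],
    [0,0,0],
    [0,0,0],
    [0,0,0],
    [0,0,0],
    [0,0,0]
  ],
  "squeeze": 40
}}

```text
clock: 16.52
position: [0.3825, -0.2053, 0.0989]
tool_rot: [-3.141, 0.001, 0.217]
force: [0.5, -0.1, -2.8]
grip_width: 0.0607
```

```bash
python3 plan.py 618,-74.5,130,-15
```

```text
rows [6] 6
{"dp": [[0.0538, -0.0161, -0.0065], [0.0523, -0.0203, -0.0065], [0.0505, -0.0244, -0.0065], [0.0484, -0.0283, -0.0065], [0.046, -0.0321, -0.0065], [0.0433, -0.0357, -0.0065]], "rot": [[-0.0, 0.0, 0.0254], [-0.0, 0.0, 0.0254], [-0.0, 0.0, 0.0254], [-0.0, 0.0, 0.0254], [-0.0, 0.0, 0.0254], [-0.0, 0.0, 0.0254]]}
```

{"op": "move_arm", "data": {
  "jaw": [255,255,255,255,255,255,255,255],
  "dp": [
    [0.0538,-0.016,-0.0065],
    [0.0523,-0.02,-0.0065],
    [0.0505,-0.0244,-0.0065],
    [0.0484,-0.0283,-0.0065],
    [0.046,-0.032,-0.0065],
    [0.0433,-0.0357,-0.0065],
    [0,0,0],
    [0,0,0]
  ],
  "rotation": [
    [0,0,0.0254],
    [0,0,0.0254],
    [0,0,0.0254],
    [0,0,0.0254],
    [0,0,0.0254],
    [0,0,0.0254],
    [0,0,0],
    [0,0,0]
  ]
}}

```text
clock: 17.52
position: [0.6178, -0.0753, 0.1291]
tool_rot: [3.141, 0.0, -0.262]
force: [-0.8, 0.3, -2.4]
grip_width: 0.0607
```

```bash
python3 look.py w8 .145; python3 plan.py 618,-74.5,110,-15
```

```text
[(617.5, 56.9, 66.6, 36.4, 87.9, [43.0, 336.0]), (620.5, -75.8, 94.5, 44.4, -15.2, [281.0, 271.0])]
[ 0.61762787 -0.07568051  0.12910103] [ 3.14129079e+00  3.71090336e-04 -2.62410804e-01] [ 0.86012511 -0.16823041 -2.06868298] 0.060510044751277234
rows [1] 1
{"dp": [[0.0001, -0.0016, 0.0239]], "rot": [[0.0001, 0.0001, -0.0002]]}
```

{"op": "move_arm", "data": {
  "jaw": [255,255,255,255,255,255,255,255],
  "dp": [
    [-0.0025,-0.0015,0.02],
    [0,0,0.03],
    [0,0,0.02],
    [0,0,0.015],
    [0,0,0.015],
    [0,0,0.017],
    [0,0,0.017],
    [0,0,0]
  ],
  "rotation": [
    [0,0,0],
    [0,0,0],
    [0,0,0],
    [0,0,0],
    [0,0,0],
    [0,0,0],
    [0,0,0],
    [0,0,0]
  ]
}}

```text
clock: 18.58
position: [0.6161, -0.0733, 0.0206]
tool_rot: [3.141, 0.002, -0.262]
force: [0.5, 0.4, 0.2]
grip_width: 0.0603
```

```bash
python3 look.py w9 .082
```

```text
[(636.8, -80.1, 56.7, 42.4, -15.5, [285.0, 296.0])]
[ 0.61656379 -0.07342151  0.02130019] [ 3.14138590e+00  6.58445439e-04 -2.62109237e-01] [-0.02714184 -0.35064081 -0.17028433] 0.060655533180669796
```

It matches the first one. I'll release, rise a little higher this time, and grip the crust.

{"op": "move_arm", "data": {
  "jaw": [0,0,0,0,0,255,255,255,255,255],
  "dp": [
    [0,0,0],
    [0,0,0],
    [0,0,0],
    [0,0,-0.03],
    [0,0,-0.03],
    [0,0,0],
    [0,0,0],
    [0,0,0],
    [0,0,0],
    [0,0,0]
  ],
  "rotation": [
    [0,0,0],
    [0,0,0],
    [0,0,0],
    [0,0,0],
    [0,0,0],
    [0,0,0],
    [0,0,0],
    [0,0,0],
    [0,0,0],
    [0,0,0]
  ],
  "squeeze": 35
}}

```text
clock: 19.88
position: [0.6165, -0.0733, 0.0694]
tool_rot: [-3.142, 0.001, -0.262]
force: [-2.8, 0.9, 9.5]
grip_width: 0.0474
```

```bash
python3 plan.py 617,-73,150,-14 523,240,150,-0.5 step=55
```

```text
rows [2, 6] 8
{"dp": [[0.0002, -0.0002, -0.0504], [0.0002, -0.0002, -0.0504], [-0.0348, -0.0585, -0.0], [-0.0325, -0.0599, -0.0], [-0.0301, -0.0611, -0.0], [-0.0277, -0.0622, -0.0], [-0.0252, -0.0633, -0.0], [-0.0227, -0.0642, -0.0]], "rot": [[-0.0, 0.0001, -0.0028], [-0.0, 0.0001, -0.0028], [0.0, 0.0, -0.0125], [0.0, 0.0, -0.0125], [0.0, 0.0, -0.0125], [0.0, 0.0, -0.0125], [0.0, 0.0, -0.0125], [0.0, 0.0, -0.0125]]}
```

{"op": "move_arm", "data": {
  "jaw": [255,255,255,255,255,255,255,255,255],
  "dp": [
    [0,0,-0.05],
    [0,0,-0.051],
    [-0.0348,-0.0585,0],
    [-0.0325,-0.06,0],
    [-0.03,-0.061,0],
    [-0.0277,-0.0622,0],
    [-0.0252,-0.0633,0],
    [-0.0227,-0.064,0],
    [0,0,0.04]
  ],
  "rotation": [
    [0,0,-0.003],
    [0,0,-0.003],
    [0,0,-0.0125],
    [0,0,-0.0125],
    [0,0,-0.0125],
    [0,0,-0.0125],
    [0,0,-0.0125],
    [0,0,-0.0125],
    [0,0,0]
  ]
}}

```text
clock: 21.0
position: [0.5213, 0.2447, 0.1188]
tool_rot: [-3.138, -0.001, -0.001]
force: [1.3, -0.9, -2.1]
grip_width: 0.0468
```

{"op": "move_arm", "data": {
  "jaw": [255,255,255],
  "dp": [
    [0,0,0.05],
    [0,0,0],
    [0,0,0]
  ],
  "rotation": [
    [0,0,0],
    [0,0,0],
    [0,0,0]
  ]
}}

```text
clock: 21.38
position: [0.5227, 0.2394, 0.0793]
tool_rot: [-3.141, -0.0, -0.008]
force: [0.3, -1.1, -1.2]
grip_width: 0.047
```

```bash
python3 look.py w10 .09;  python3 plan.py 523,240,16,-0.5
```

```text
[(537.8, 115.7, 134.5, 32.0, 17.8, [530.0, 224.0]), (537.6, 307.6, 180.6, 123.6, 87.5, [143.0, 229.0])]
[0.52302434 0.2395343  0.07971171] [-3.14095888e+00 -1.16404521e-03 -8.00286844e-03] [-0.80430583 -0.63843143 -1.09065491] 0.047382769442298314
rows [2] 2
{"dp": [[-0.0001, -0.0003, 0.0398], [-0.0, -0.0003, 0.0398]], "rot": [[-0.0001, -0.0002, 0.0001], [-0.0001, -0.0002, 0.0001]]}
```

{"op": "move_arm", "data": {
  "jaw": [255,255,255,255,255],
  "dp": [
    [0,0,0.04],
    [0,0,0.028],
    [0,0,0.01],
    [0,0,0.004],
    [0,0,0]
  ],
  "rotation": [
    [0,0,0],
    [0,0,0],
    [0,0,0],
    [0,0,0],
    [0,0,0]
  ]
}}

```text
clock: 22.05
position: [0.5228, 0.2396, 0.0138]
tool_rot: [-3.141, -0.001, -0.008]
force: [-0.3, 0.6, -1.8]
grip_width: 0.0467
```

{"op": "move_arm", "data": {
  "jaw": [255,255,85,85,85,85,85,85,0],
  "dp": [
    [0,0,0.001],
    [0,0,0],
    [0,0,0],
    [0,0,0],
    [0,0,-0.01],
    [0,0,-0.03],
    [0,0,-0.05],
    [0,0,-0.05],
    [0,0,-0.035]
  ],
  "rotation": [
    [0,0,0],
    [0,0,0],
    [0,0,0],
    [0,0,0],
    [0,0,0],
    [0,0,0],
    [0,0,0],
    [0,0,0],
    [0,0,0]
  ]
}}

```text
clock: 23.18
position: [0.5227, 0.2395, 0.1545]
tool_rot: [-3.141, -0.001, -0.008]
force: [-0.4, 0.2, -0.3]
grip_width: 0.0733
```

```bash
python3 look.py w11 .026;  python3 plan.py 617,-74,125,-15 step=55
```

```text
[(510.8, 52.5, 166.3, 106.2, -0.5, [485.0, 190.0]), (519.5, 357.6, 281.5, 161.6, -86.0, [153.0, 192.0])]
[0.52385539 0.24005138 0.15743167] [-3.13892831 -0.00454488 -0.00793005] [2.20219911 1.46637478 4.43436752] 0.0798069866211678
rows [6] 6
{"dp": [[0.0199, 0.0653, 0.0067], [0.0226, 0.0644, 0.0067], [0.0253, 0.0634, 0.0067], [0.028, 0.0622, 0.0067], [0.0306, 0.061, 0.0067], [0.0332, 0.0596, 0.0067]], "rot": [[-0.0002, -0.0002, 0.0135], [-0.0002, -0.0002, 0.0135], [-0.0002, -0.0002, 0.0135], [-0.0002, -0.0002, 0.0135], [-0.0002, -0.0002, 0.0135], [-0.0002, -0.0002, 0.0135]]}
```

{"op": "move_arm", "data": {
  "jaw": [0,0,0,0,0,0,0,0],
  "dp": [
    [0.02,0.065,0.005],
    [0.0226,0.0644,0.007],
    [0.0253,0.0634,0.007],
    [0.028,0.0622,0.007],
    [0.0306,0.061,0.007],
    [0.033,0.0596,0.007],
    [0,0,0],
    [0,0,0]
  ],
  "rotation": [
    [0,0,0.0135],
    [0,0,0.0135],
    [0,0,0.0135],
    [0,0,0.0135],
    [0,0,0.0135],
    [0,0,0.0135],
    [0,0,0],
    [0,0,0]
  ]
}}

```text
clock: 24.22
position: [0.6152, -0.0741, 0.1202]
tool_rot: [-3.141, 0.0, -0.262]
force: [-0.1, -0.4, 0.3]
grip_width: 0.0857
```

```bash
python3 look.py w12 .026;  python3 plan.py 617,-74,18,-15 step=55; python3 - <<'E'
from h import *
t=cv2.imread("pics/w12.png"); c=calibration("wrist")
# ring rim/ plate: dark inner-ring pixels between plate
hsv=cv2.cvtColor(t,cv2.COLOR_BGR2HSV)
roi=np.zeros(t.shape[:2],np.uint8); roi[90:300,205:360]=1
print("plate",rects(cv2.inRange(hsv,(0,0,130),(180,50,255))*roi,.008,c,3000,1e6,9))
E
```

```text
[]
[ 0.61521272 -0.07336891  0.12026453] [-3.14097726e+00  1.83259907e-04 -2.60959220e-01] [ 0.76066326 -0.41367681 -0.26647732] 0.08531760517747124
rows [2] 2
{"dp": [[0.0012, 0.0001, 0.0639], [0.0012, 0.0001, 0.0639]], "rot": [[-0.0001, 0.0, 0.0001], [-0.0001, 0.0, 0.0001]]}
plate [(618.6, -71.8, 149.2, 89.5, -14.3, [280.0, 192.0])]
```

{"op": "move_arm", "data": {
  "jaw": [0,0,0,255,255,255,255,255,255,255],
  "dp": [
    [0.002,0,0.06],
    [0,0,0.055],
    [0,0,0.013],
    [0,0,0],
    [0,0,0],
    [0,0,0],
    [0,0,0],
    [0,0,-0.05],
    [0,0,-0.06],
    [0,0,-0.03]
  ],
  "rotation": [
    [0,0,0],
    [0,0,0],
    [0,0,0],
    [0,0,0],
    [0,0,0],
    [0,0,0],
    [0,0,0],
    [0,0,0],
    [0,0,0],
    [0,0,0]
  ],
  "squeeze": 40
}}

```text
clock: 25.52
position: [0.6179, -0.0749, 0.1333]
tool_rot: [-3.141, -0.004, -0.262]
force: [-0.1, 0.5, -1.7]
grip_width: 0.0607
```

```bash
cat > tub.py <<'E'
from h import *
t=grab_frame("top"); c=calibration("top"); cv2.imwrite("pics/t3.png",t)
roi=np.zeros(t.shape[:2],np.uint8); roi[130:240,300:410]=1
b=t.astype(int); m=((b[...,0]>=b[...,2]-2)&(b.max(2)<140)).astype(np.uint8)*255*roi
print("tub",rects(m,.05,c,1500,1e6,5))
hsv=cv2.cvtColor(t,cv2.COLOR_BGR2HSV); roi[:]=0; roi[225:310,240:400]=1
print("q",rects(cv2.inRange(hsv,(20,80,120),(35,255,255))*roi,.025,c,60,2000,5))
E
python3 tub.py; python3 plan.py 617.5,-344,125,2.5 617.5,-344,70,2.5
```

```text
tub [(649.4, -264.2, 271.2, 233.1, 2.3, [333.0, 182.0])]
q []
rows [6, 2] 8
{"dp": [[0.0143, 0.0542, 0.0022], [0.0115, 0.0548, 0.0022], [0.0087, 0.0554, 0.0022], [0.0058, 0.0557, 0.0022], [0.003, 0.0559, 0.0022], [0.0001, 0.056, 0.0022], [-0.0, -0.0, 0.0344], [-0.0, -0.0, 0.0344]], "rot": [[-0.0, -0.0003, -0.0162], [-0.0, -0.0003, -0.0162], [-0.0, -0.0003, -0.0162], [-0.0, -0.0003, -0.0162], [-0.0, -0.0003, -0.0162], [-0.0, -0.0003, -0.0162], [0.0, -0.0, 0.0], [0.0, -0.0, 0.0]]}
```

```bash
python3 - <<'E'
from h import *
t=cv2.imread("pics/t3.png"); cv2.imwrite("pics/t3c.png",cv2.resize(t[130:310,80:410],None,fx=2.4,fy=2.4,interpolation=cv2.INTER_CUBIC))
E
```

```text
(no output)
```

View pics/t3c.png

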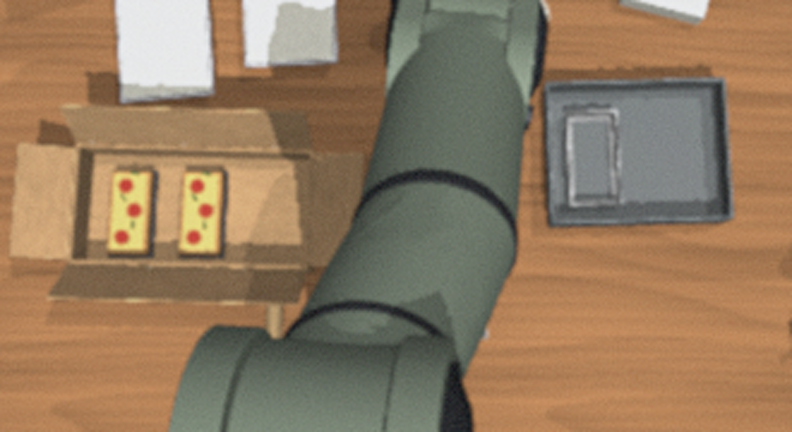

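The view shows two quiches upright side by side in the carton and the ring flat in the tub. The tub's corner at (546,82) has shifted about 2 cm since the start, so it has been knocked aside. I'll measure it again.

```bash
python3 - <<'E'
from h import *
c=calibration("top"); f=lambda p:np.array(p)/2.4+[80,130]
r=lambda a:(a*1000).round().tolist()
print("tub rim",r(ray(f([(546,82),(725,78),(732,218),(550,225)]),.05,c)[:,:2]),r(ray(f([(546,82),(725,78),(732,218),(550,225)]),.05,c)[:,:2].mean(0)))
print("ring rim",r(ray(f([(567,114),(617,108),(621,202),(573,205)]),.03,c)[:,:2]),r(ray(f([(567,114),(617,108),(621,202),(573,205)]),.03,c)[:,:2].mean(0)))
print("q",r(ray(f([(131,212),(202,212)]),.026,c)[:,:2]))
E
```

```text
tub rim [[680.0, -169.0], [688.0, -383.0], [521.0, -388.0], [510.0, -174.0]] [600.0, -279.0]
ring rim [[646.0, -196.0], [654.0, -256.0], [540.0, -260.0], [536.0, -203.0]] [594.0, -229.0]
q [[521.0, 320.0], [522.0, 236.0]]
```

```bash
python3 plan.py 602,-329,125,2.5 602,-329,70,2.5
```

```text
rows [6, 2] 8
{"dp": [[0.0103, 0.052, 0.0022], [0.0077, 0.0525, 0.0022], [0.005, 0.0528, 0.0022], [0.0023, 0.053, 0.0022], [-0.0004, 0.053, 0.0022], [-0.0031, 0.0529, 0.0022], [-0.0, -0.0, 0.0344], [-0.0, -0.0, 0.0344]], "rot": [[-0.0, -0.0003, -0.0162], [-0.0, -0.0003, -0.0162], [-0.0, -0.0003, -0.0162], [-0.0, -0.0003, -0.0162], [-0.0, -0.0003, -0.0162], [-0.0, -0.0003, -0.0162], [0.0, -0.0, 0.0], [0.0, -0.0, 0.0]]}
```

{"op": "move_arm", "data": {
  "jaw": [255,255,255,255,255,255,255,255,255],
  "dp": [
    [0.0103,0.052,0.002],
    [0.0077,0.0525,0.002],
    [0.005,0.0528,0.002],
    [0.0023,0.053,0.002],
    [0,0.053,0.002],
    [-0.0035,0.053,0.002],
    [0,0,0.03],
    [0,0,0.02],
    [0,0,0]
  ],
  "rotation": [
    [0,0,-0.016],
    [0,0,-0.016],
    [0,0,-0.016],
    [0,0,-0.016],
    [0,0,-0.016],
    [0,0,-0.017],
    [0,0,0],
    [0,0,0],
    [0,0,0]
  ]
}}

```text
clock: 26.7
position: [0.5993, -0.3277, 0.0791]
tool_rot: [-3.14, 0.002, 0.044]
force: [-0.1, -0.1, -1.0]
grip_width: 0.0607
```

```bash
python3 look.py w13 .026;  python3 plan.py 602,-329,15,2.5; python3 - <<'E'
from h import *
t=grab_frame("top"); c=calibration("top"); cv2.imwrite("pics/t4.png",t)
w=cv2.imread("pics/w13.png")
cv2.imwrite("pics/c4.png",np.vstack([w,cv2.resize(t[150:235,240:400],(560,298))[:180]]))
E
```

```text
[]
[ 0.59984009 -0.32805589  0.08013734] [-3.14118902e+00  3.79650472e-04  4.35906638e-02] [-0.37066788  0.25000219 -1.40650626] 0.0608049838697412
rows [2] 2
{"dp": [[0.0013, 0.0007, 0.0407], [0.0013, 0.0007, 0.0407]], "rot": [[-0.0001, 0.0001, -0.0], [-0.0001, 0.0001, -0.0]]}
```

View pics/c4.png

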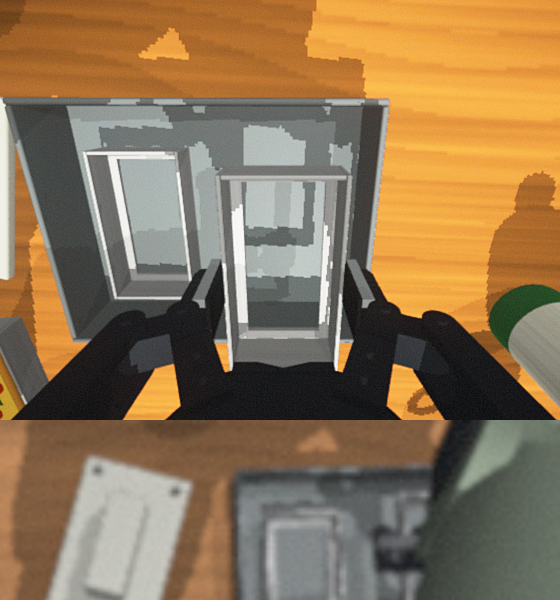

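```bash
python3 - <<'E'
from h import *
c=calibration("wrist")
print((ray([(5,101),(387,101),(76,340)],.05,c)*1000).round()[:,:2].tolist(), (ray([(86,151),(188,151),(115,298)],.03,c)*1000).round()[:,:2].tolist())
E
```

```text
[[681.0, -171.0], [690.0, -383.0], [515.0, -179.0]] [[652.0, -198.0], [655.0, -264.0], [538.0, -200.0]]
```

Wrist and top views agree on the tub, with about 9 mm of finger clearance to the wall. I'll lower and release the ring.

{"op": "move_arm", "data": {
  "jaw": [255,255,255,55,55,55,55,55,0],
  "dp": [
    [0.002,0,0.045],
    [0,0,0.036],
    [0,0,0],
    [0,0,0],
    [0,0,0],
    [0,0,-0.03],
    [0,0,-0.05],
    [0,0,-0.06],
    [0,0,0]
  ],
  "rotation": [
    [0,0,0],
    [0,0,0],
    [0,0,0],
    [0,0,0],
    [0,0,0],
    [0,0,0],
    [0,0,0],
    [0,0,0],
    [0,0,0]
  ]
}}

```text
clock: 27.92
position: [0.6033, -0.33, 0.1333]
tool_rot: [3.138, -0.007, 0.042]
force: [-0.2, 1.2, -0.6]
grip_width: 0.0825
```

```bash
python3 look.py w14 .026;  python3 plan.py 433,-67,105,6.2 step=55
```

```text
[(435.3, -65.4, 90.7, 45.1, 6.6, [24.0, 341.0])]
[ 0.60232935 -0.32935781  0.13092118] [ 3.13948212 -0.00416653  0.04251801] [ 0.15660203 -0.057506   -0.68580169] 0.08530943944531184
rows [6] 6
{"dp": [[-0.0329, -0.0561, 0.0051], [-0.0323, -0.0565, 0.0052], [-0.0317, -0.0568, 0.0052], [-0.0311, -0.0572, 0.0053], [-0.0304, -0.0575, 0.0053], [-0.0298, -0.0578, 0.0054]], "rot": [[0.0001, -0.0002, -0.0035], [0.0001, -0.0002, -0.0035], [0.0001, -0.0002, -0.0035], [0.0001, -0.0002, -0.0035], [0.0001, -0.0002, -0.0035], [0.0001, -0.0002, -0.0035]]}
```

{"op": "move_arm", "data": {
  "jaw": [0,0,0,0,0,0,0,0],
  "dp": [
    [-0.033,-0.056,0.005],
    [-0.0323,-0.0565,0.005],
    [-0.0317,-0.0568,0.005],
    [-0.031,-0.0572,0.005],
    [-0.0304,-0.0575,0.005],
    [-0.03,-0.0578,0.005],
    [0,0,0],
    [0,0,0]
  ],
  "rotation": [
    [0,0,-0.0035],
    [0,0,-0.0035],
    [0,0,-0.0035],
    [0,0,-0.0035],
    [0,0,-0.0035],
    [0,0,-0.0035],
    [0,0,0],
    [0,0,0]
  ]
}}

```text
clock: 28.98
position: [0.4321, -0.0668, 0.1036]
tool_rot: [3.141, -0.0, 0.109]
force: [0.6, -0.8, 0.4]
grip_width: 0.085
```

```bash
python3 look.py w15 .025;  python3 plan.py 433,-67,10,6.2
```

```text
[(363.9, 135.0, 169.2, 42.5, -3.3, [32.0, 258.0]), (433.1, -67.4, 96.0, 45.0, 6.1, [283.0, 212.0])]
[ 0.43225132 -0.06717399  0.10350724] [ 3.14128076e+00 -6.06493990e-04  1.07820129e-01] [ 0.26953582 -0.76151501 -0.2982689 ] 0.08547526119042338
rows [2] 2
{"dp": [[0.0004, -0.0001, 0.0584], [0.0005, -0.0001, 0.0584]], "rot": [[0.0, -0.0001, -0.0001], [0.0, -0.0001, -0.0001]]}
```

{"op": "move_arm", "data": {
  "jaw": [0,0,0,255,255,255,255,255,255],
  "dp": [
    [0.001,0,0.055],
    [0,0,0.05],
    [0,0,0.012],
    [0,0,0],
    [0,0,0],
    [0,0,0],
    [0,0,0],
    [0,0,-0.05],
    [0,0,-0.06]
  ],
  "rotation": [
    [0,0,0],
    [0,0,0],
    [0,0,0],
    [0,0,0],
    [0,0,0],
    [0,0,0],
    [0,0,0],
    [0,0,0],
    [0,0,0]
  ],
  "squeeze": 40
}}

```text
clock: 30.15
position: [0.4321, -0.0664, 0.099]
tool_rot: [-3.141, 0.001, 0.109]
force: [0.2, -0.6, -1.9]
grip_width: 0.061
```

```bash
python3 plan.py 618,-74,130,-15
```

```text
rows [4] 4
{"dp": [[0.0575, 0.0087, -0.0098], [0.058, 0.0033, -0.0097], [0.0581, -0.0021, -0.0097], [0.0577, -0.0074, -0.0097]], "rot": [[-0.0, 0.0001, 0.0295], [-0.0, 0.0001, 0.0295], [-0.0, 0.0001, 0.0295], [-0.0, 0.0001, 0.0295]]}
```

{"op": "move_arm", "data": {
  "jaw": [255,255,255,255,255,255],
  "dp": [
    [0.0575,0.0087,-0.01],
    [0.058,0.0033,-0.01],
    [0.058,-0.002,-0.01],
    [0.0577,-0.0074,-0.009],
    [0,0,0],
    [0,0,0]
  ],
  "rotation": [
    [0,0,0.0295],
    [0,0,0.0295],
    [0,0,0.0295],
    [0,0,0.0295],
    [0,0,0],
    [0,0,0]
  ]
}}

```text
clock: 30.9
position: [0.6176, -0.0742, 0.129]
tool_rot: [3.141, 0.001, -0.262]
force: [-0.4, 0.0, -2.5]
grip_width: 0.061
```

```bash
python3 look.py w16 .145; python3 plan.py 618,-74,110,-15
```

```text
[(608.5, 76.9, 48.6, 26.4, -1.6, [23.0, 355.0]), (619.3, 36.8, 30.8, 24.1, -2.0, [75.0, 323.0]), (620.1, -74.4, 94.0, 44.0, -15.3, [282.0, 271.0])]
[ 0.61745073 -0.07417512  0.129053  ] [ 3.14156873e+00  6.67705484e-04 -2.61702758e-01] [ 0.2516012   0.63606127 -2.22250126] 0.06079467744244594
rows [1] 1
{"dp": [[0.0006, -0.0004, 0.0238]], "rot": [[0.0, 0.0002, 0.0]]}
```

{"op": "move_arm", "data": {
  "jaw": [255,255,255,255,255,255,255,255],
  "dp": [
    [-0.002,-0.001,0.02],
    [0,0,0.03],
    [0,0,0.02],
    [0,0,0.015],
    [0,0,0.015],
    [0,0,0.017],
    [0,0,0.017],
    [0,0,0]
  ],
  "rotation": [
    [0,0,0],
    [0,0,0],
    [0,0,0],
    [0,0,0],
    [0,0,0],
    [0,0,0],
    [0,0,0],
    [0,0,0]
  ]
}}

```text
clock: 31.95
position: [0.6164, -0.0729, 0.0206]
tool_rot: [3.141, 0.002, -0.262]
force: [-0.4, 0.3, -0.8]
grip_width: 0.0608
```

```bash
python3 look.py w17 .082
```

```text
[(636.9, -79.8, 55.3, 43.6, -13.7, [287.0, 299.0])]
[ 0.61676317 -0.07300422  0.02130327] [ 3.14145942e+00  6.50568780e-04 -2.62120505e-01] [-0.41475105 -0.13085339 -0.93740491] 0.06074813967414325
```

{"op": "move_arm", "data": {
  "jaw": [0,0,0,0,0,255,255,255,255,255],
  "dp": [
    [0,0,0],
    [0,0,0],
    [0,0,0],
    [0,0,-0.03],
    [0,0,-0.03],
    [0,0,0],
    [0,0,0],
    [0,0,0],
    [0,0,0],
    [0,0,0]
  ],
  "rotation": [
    [0,0,0],
    [0,0,0],
    [0,0,0],
    [0,0,0],
    [0,0,0],
    [0,0,0],
    [0,0,0],
    [0,0,0],
    [0,0,0],
    [0,0,0]
  ],
  "squeeze": 35
}}

```text
clock: 33.25
position: [0.6167, -0.0729, 0.0694]
tool_rot: [3.142, 0.001, -0.262]
force: [-3.6, 0.6, 10.3]
grip_width: 0.047
```

```bash
python3 plan.py 617,-73,150,-14 523,156,150,-0.5 step=55
```

```text
rows [2, 5] 7
{"dp": [[0.0002, 0.0, -0.0504], [0.0002, 0.0, -0.0504], [-0.0367, -0.0499, -0.0], [-0.0343, -0.0515, -0.0], [-0.0318, -0.0531, -0.0], [-0.0293, -0.0545, -0.0], [-0.0267, -0.0558, -0.0]], "rot": [[0.0, 0.0001, -0.0028], [0.0, 0.0001, -0.0028], [-0.0, 0.0, -0.015], [-0.0, 0.0, -0.015], [-0.0, 0.0, -0.015], [-0.0, 0.0, -0.015], [-0.0, 0.0, -0.015]]}
```

{"op": "move_arm", "data": {
  "jaw": [255,255,255,255,255,255,255,255,255,255],
  "dp": [
    [0,0,-0.05],
    [0,0,-0.051],
    [-0.0367,-0.05,0],
    [-0.0343,-0.0515,0],
    [-0.0318,-0.053,0],
    [-0.0293,-0.0545,0],
    [-0.0267,-0.056,0],
    [0,0,0.05],
    [0,0,0.04],
    [0,0,0]
  ],
  "rotation": [
    [0,0,-0.003],
    [0,0,-0.003],
    [0,0,-0.015],
    [0,0,-0.015],
    [0,0,-0.015],
    [0,0,-0.015],
    [0,0,-0.015],
    [0,0,0],
    [0,0,0],
    [0,0,0]
  ]
}}

```text
clock: 34.5
position: [0.5209, 0.1555, 0.0762]
tool_rot: [3.14, 0.005, -0.007]
force: [-0.1, -0.4, -1.8]
grip_width: 0.0467
```

```bash
python3 look.py w18 .09;  python3 plan.py 523,156,16,-0.5
```

```text
[(538.1, 79.4, 108.8, 50.3, 0.2, [451.0, 219.0]), (542.2, 204.1, 175.4, 99.3, 67.9, [153.0, 219.0])]
[0.52192951 0.15566845 0.07781701] [ 3.14057828e+00  2.32034138e-03 -7.73240505e-03] [ 0.34523373 -0.47570655 -0.9299098 ] 0.04667751869352007
rows [2] 2
{"dp": [[0.0008, -0.0003, 0.0386], [0.0007, -0.0002, 0.0386]], "rot": [[0.0002, 0.0004, 0.0002], [0.0002, 0.0004, 0.0002]]}
```

{"op": "move_arm", "data": {
  "jaw": [255,255,255,255,255],
  "dp": [
    [0.0005,0,0.04],
    [0,0,0.027],
    [0,0,0.009],
    [0,0,0.004],
    [0,0,0]
  ],
  "rotation": [
    [0,0,0],
    [0,0,0],
    [0,0,0],
    [0,0,0],
    [0,0,0]
  ]
}}

```text
clock: 35.17
position: [0.5234, 0.1561, 0.0153]
tool_rot: [-3.141, -0.001, -0.008]
force: [-0.6, 0.6, -1.9]
grip_width: 0.047
```

{"op": "move_arm", "data": {
  "jaw": [255,255,85,85,85,85,85,85,0],
  "dp": [
    [0,0,0.0025],
    [0,0,0],
    [0,0,0],
    [0,0,0],
    [0,0,-0.01],
    [0,0,-0.03],
    [0,0,-0.05],
    [0,0,-0.05],
    [0,0,-0.035]
  ],
  "rotation": [
    [0,0,0],
    [0,0,0],
    [0,0,0],
    [0,0,0],
    [0,0,0],
    [0,0,0],
    [0,0,0],
    [0,0,0],
    [0,0,0]
  ]
}}

```text
clock: 36.3
position: [0.5232, 0.156, 0.1547]
tool_rot: [-3.141, -0.001, -0.008]
force: [-0.2, -0.5, -0.4]
grip_width: 0.0735
```

```bash
python3 plan.py 617,-74,120,-15 step=55
```

```text
rows [5] 5
{"dp": [[0.0239, 0.0573, 0.0087], [0.0268, 0.056, 0.0087], [0.0296, 0.0546, 0.0087], [0.0323, 0.053, 0.0087], [0.035, 0.0513, 0.0087]], "rot": [[-0.0, -0.0001, 0.0162], [-0.0, -0.0001, 0.0162], [-0.0, -0.0001, 0.0162], [-0.0, -0.0001, 0.0162], [-0.0, -0.0001, 0.0162]]}
```

{"op": "move_arm", "data": {
  "jaw": [0,0,0,0,0,0,0],
  "dp": [
    [0.024,0.0573,0.009],
    [0.0268,0.056,0.009],
    [0.0296,0.0546,0.009],
    [0.0323,0.053,0.009],
    [0.035,0.0513,0.009],
    [0,0,0],
    [0,0,0]
  ],
  "rotation": [
    [0,0,0.016],
    [0,0,0.016],
    [0,0,0.016],
    [0,0,0.016],
    [0,0,0.016],
    [0,0,0],
    [0,0,0]
  ]
}}

```text
clock: 37.17
position: [0.6169, -0.0734, 0.1166]
tool_rot: [-3.141, 0.001, -0.259]
force: [-0.6, 0.8, -0.7]
grip_width: 0.0856
```

```bash
python3 look.py w19 .09;  python3 plan.py 617,-74,18,-15 step=55
```

```text
[]
[ 0.61696782 -0.07279457  0.11677245] [-3.14105251e+00  3.08116744e-04 -2.57749485e-01] [ 1.23187978 -0.43527467  0.60204793] 0.08560181280379094
rows [2] 2
{"dp": [[0.0002, 0.0008, 0.0617], [0.0002, 0.0007, 0.0617]], "rot": [[-0.0001, 0.0, 0.0006], [-0.0001, 0.0, 0.0006]]}
```

{"op": "move_arm", "data": {
  "jaw": [0,0,0,255,255,255,255,255,255,255],
  "dp": [
    [0,0.001,0.06],
    [0,0,0.055],
    [0,0,0.009],
    [0,0,0],
    [0,0,0],
    [0,0,0],
    [0,0,0],
    [0,0,-0.05],
    [0,0,-0.06],
    [0,0,-0.03]
  ],
  "rotation": [
    [0,0,0.001],
    [0,0,0],
    [0,0,0],
    [0,0,0],
    [0,0,0],
    [0,0,0],
    [0,0,0],
    [0,0,0],
    [0,0,0],
    [0,0,0]
  ],
  "squeeze": 40
}}

```text
clock: 38.48
position: [0.6181, -0.0747, 0.1331]
tool_rot: [-3.141, -0.004, -0.262]
force: [-0.0, -0.7, -0.4]
grip_width: 0.0606
```

```bash
python3 plan.py 604,-329,135,2.5 step=55; python3 - <<'E'
from h import *
t=grab_frame("top"); w=grab_frame("wrist")
cv2.imwrite("pics/c5.png",np.hstack([cv2.resize(t[140:240,300:410],None,fx=3.6,fy=3.6,interpolation=cv2.INTER_CUBIC),cv2.resize(t[150:260,80:235],None,fx=2.5,fy=2.5,interpolation=cv2.INTER_CUBIC)[:360] if 0 else cv2.resize(t[150:260,80:235],(404,360))]))
E
```

```text
rows [5] 5
{"dp": [[0.0131, 0.0623, -0.0005], [0.0092, 0.063, -0.0005], [0.0054, 0.0634, -0.0005], [0.0015, 0.0637, -0.0005], [-0.0024, 0.0636, -0.0005]], "rot": [[-0.0, -0.0003, -0.0195], [-0.0, -0.0003, -0.0195], [-0.0, -0.0003, -0.0195], [-0.0, -0.0003, -0.0195], [-0.0, -0.0003, -0.0195]]}
```

View pics/c5.png

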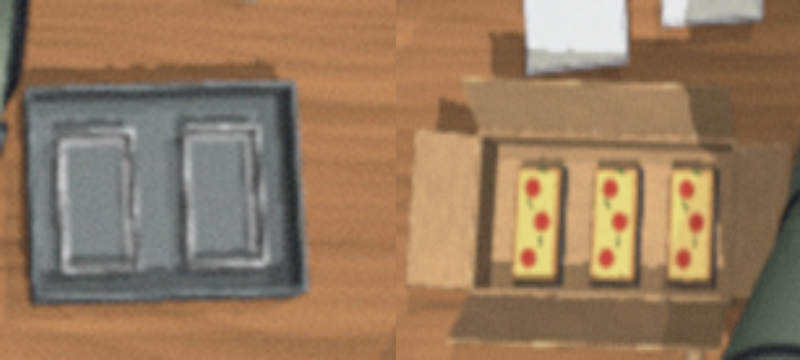

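Three quiches lie upright side by side, and two rings lie flat in the tub. I'll stack the third on the right-hand ring and locate that now.

```bash
python3 - <<'E'
from h import *
c=calibration("top"); f=lambda p:np.array(p)/3.6+[300,140]
for q in ([(182,124),(262,124),(268,262),(190,268)],[(57,138),(133,128),(138,264),(65,270)]):
    w=ray(f(q),.03,c)[:,:2]*1000; print(w.round().tolist(),w.mean(0).round(1))
E
```

```text
[[656.0, -295.0], [657.0, -360.0], [546.0, -363.0], [540.0, -301.0]] [ 599.8 -329.6]
[[644.0, -195.0], [653.0, -256.0], [543.0, -259.0], [537.0, -201.0]] [ 594.  -227.8]
```

{"op": "move_arm", "data": {
  "jaw": [255,255,255,255,255,255,255,255,255],
  "dp": [
    [0.0125,0.0623,0],
    [0.009,0.063,0],
    [0.005,0.0634,0],
    [0.001,0.0637,0],
    [-0.0028,0.0638,0],
    [0,0,0.04],
    [0,0,0.035],
    [0,0,0],
    [0,0,0]
  ],
  "rotation": [
    [0,0,-0.0195],
    [0,0,-0.0195],
    [0,0,-0.0195],
    [0,0,-0.0195],
    [0,0,-0.0195],
    [0,0,0],
    [0,0,0],
    [0,0,0],
    [0,0,0]
  ]
}}

```text
clock: 39.7
position: [0.6018, -0.3289, 0.0703]
tool_rot: [3.141, -0.001, 0.044]
force: [-0.8, 0.5, -1.1]
grip_width: 0.0609
```

```bash
python3 look.py w20 .09;  python3 plan.py 602,-330,41,2.5 step=55
```

```text
[]
[ 0.60198401 -0.32898702  0.0706645 ] [ 3.14077860e+00 -1.44919678e-03  4.43566224e-02] [-0.40842083 -0.42290133 -0.74354525] 0.06094956047012718
rows [1] 1
{"dp": [[-0.0001, 0.0012, 0.0371]], "rot": [[0.0003, -0.0005, 0.0002]]}
```

{"op": "move_arm", "data": {
  "jaw": [255,255,255],
  "dp": [
    [0,0.001,0.025],
    [0,0,0.0115],
    [0,0,0]
  ],
  "rotation": [
    [0,0,0],
    [0,0,0],
    [0,0,0]
  ]
}}

```text
clock: 40.12
position: [0.6016, -0.3294, 0.0399]
tool_rot: [-3.141, -0.0, 0.044]
force: [0.1, 0.4, 0.8]
grip_width: 0.0606
```

{"op": "move_arm", "data": {
  "jaw": [55,55,55,55,55,255,255,255],
  "dp": [
    [0,0,0],
    [0,0,0],
    [0,0,-0.03],
    [0,0,-0.05],
    [0,0,-0.06],
    [0,0,-0.04],
    [0,0,0],
    [0,0,0]
  ],
  "rotation": [
    [0,0,0],
    [0,0,0],
    [0,0,0],
    [0,0,0],
    [0,0,0],
    [0,0,0],
    [0,0,0],
    [0,0,0]
  ]
}}

```text
clock: 41.12
position: [0.601, -0.3294, 0.1834]
tool_rot: [-3.141, 0.001, 0.044]
force: [-0.2, -0.5, -0.2]
grip_width: 0.0125
```

```bash
python3 - <<'E'
from h import *
c=calibration("top"); f=lambda p:np.array(p)/2.5+[80,140]
cy=.240; th=np.arange(2.5,3.2,.05)
for n,px,s in(("L",(14.5,183),1),("R",(376,192),-1)):
    e=[ (t,(s*(ray(f([px]),.058+.062*np.sin(t),c)[0,1]-cy)-(.138-.062*np.cos(t)))*1000) for t in th]
    print(n,[(round(a,2),round(b,1)) for a,b in e])
# long flaps
for n,px,s in(("far",(194,90),1),("near",(182,289),-1)):
    e=[ (t,(s*(ray(f([px]),.061+.070*np.sin(t),c)[0,0]-.523)-(.070-.070*np.cos(t)))*1000) for t in np.arange(1.9,2.5,.05)]
    print(n,[(round(a,2),round(b,1)) for a,b in e])
w=grab_frame("wrist"); s=grab_frame("side")
cv2.imwrite("pics/c6.png",np.hstack([cv2.resize(w,(400,300)),cv2.resize(s[210:350,240:380],(300,300))]))
print(bot.observe()["position"])
E
```

```text
L [(np.float64(2.5), np.float64(3.2)), (np.float64(2.55), np.float64(2.4)), (np.float64(2.6), np.float64(1.8)), (np.float64(2.65), np.float64(1.3)), (np.float64(2.7), np.float64(1.1)), (np.float64(2.75), np.float64(1.0)), (np.float64(2.8), np.float64(1.0)), (np.float64(2.85), np.float64(1.3)), (np.float64(2.9), np.float64(1.6)), (np.float64(2.95), np.float64(2.2)), (np.float64(3.0), np.float64(2.9)), (np.float64(3.05), np.float64(3.8)), (np.float64(3.1), np.float64(4.9)), (np.float64(3.15), np.float64(6.1)), (np.float64(3.2), np.float64(7.4))]
R [(np.float64(2.5), np.float64(10.3)), (np.float64(2.55), np.float64(8.3)), (np.float64(2.6), np.float64(6.4)), (np.float64(2.65), np.float64(4.6)), (np.float64(2.7), np.float64(2.9)), (np.float64(2.75), np.float64(1.4)), (np.float64(2.8), np.float64(0.0)), (np.float64(2.85), np.float64(-1.2)), (np.float64(2.9), np.float64(-2.3)), (np.float64(2.95), np.float64(-3.3)), (np.float64(3.0), np.float64(-4.1)), (np.float64(3.05), np.float64(-4.7)), (np.float64(3.1), np.float64(-5.2)), (np.float64(3.15), np.float64(-5.6)), (np.float64(3.2), np.float64
[... 335 characters left out ...]
oat64(-12.6)), (np.float64(2.35), np.float64(-14.7)), (np.float64(2.4), np.float64(-16.6)), (np.float64(2.45), np.float64(-18.3)), (np.float64(2.5), np.float64(-20.0))]
near [(np.float64(1.9), np.float64(16.7)), (np.float64(1.95), np.float64(13.4)), (np.float64(2.0), np.float64(10.1)), (np.float64(2.05), np.float64(6.9)), (np.float64(2.1), np.float64(3.8)), (np.float64(2.15), np.float64(0.8)), (np.float64(2.2), np.float64(-2.2)), (np.float64(2.25), np.float64(-5.0)), (np.float64(2.3), np.float64(-7.8)), (np.float64(2.35), np.float64(-10.4)), (np.float64(2.4), np.float64(-12.9)), (np.float64(2.45), np.float64(-15.3)), (np.float64(2.5), np.float64(-17.5))]
[ 0.60087907 -0.32931119  0.18285079]
```

View pics/c6.png

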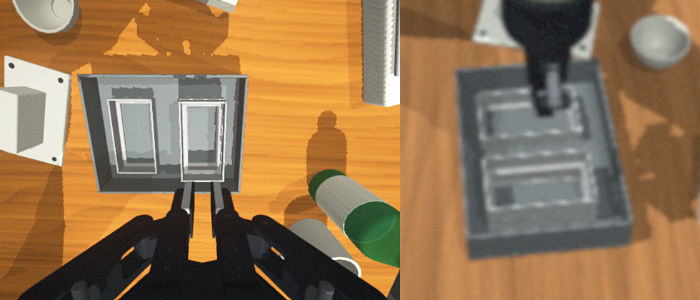

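The wrist and side views show one ring flat on the left and two stacked flush on the right in the tub. Next are the flaps. For the right end flap I'll tilt the closed fingers 40° towards +y.

```bash
python3 - <<'E'
from plan import *
q=Rof(0,40,'x')
plan([(560,-150,200,Rof(0)),(523,-20,180,q)],step=55)
E
```

```text
rows [4, 5] 9
{"dp": [[-0.0103, -0.0565, -0.0053], [-0.0109, -0.0564, -0.0053], [-0.0115, -0.0563, -0.0053], [-0.0122, -0.0562, -0.0053], [-0.0093, -0.0325, 0.005], [-0.0093, -0.0315, 0.0095], [-0.0093, -0.0299, 0.0138], [-0.0093, -0.0277, 0.0178], [-0.0093, -0.0249, 0.0215]], "rot": [[-0.0001, 0.0001, 0.0035], [-0.0001, 0.0001, 0.0035], [-0.0001, 0.0001, 0.0035], [-0.0001, 0.0001, 0.0035], [0.0444, -0.0, -0.0], [0.0444, -0.0, -0.0], [0.0444, -0.0, -0.0], [0.0444, -0.0, -0.0], [0.0444, -0.0, -0.0]]}
```

{"op": "move_arm", "data": {
  "jaw": [255,255,255,255,255,255,255,255,255,255],
  "dp": [
    [-0.0103,-0.0565,-0.005],
    [-0.011,-0.0564,-0.005],
    [-0.0115,-0.0563,-0.005],
    [-0.012,-0.0562,-0.005],
    [-0.0093,-0.0325,0.005],
    [-0.0093,-0.0315,0.0095],
    [-0.0093,-0.03,0.0138],
    [-0.0093,-0.0277,0.0178],
    [-0.0093,-0.025,0.0215],
    [0,0,0]
  ],
  "rotation": [
    [0,0,0.0035],
    [0,0,0.0035],
    [0,0,0.0035],
    [0,0,0.0035],
    [0.0444,0,0],
    [0.0444,0,0],
    [0.0444,0,0],
    [0.0444,0,0],
    [0.0444,0,0],
    [0,0,0]
  ]
}}

```text
clock: 42.48
position: [0.5221, -0.0207, 0.1782]
tool_rot: [-2.443, 0.004, -0.002]
force: [0.4, -0.6, -0.6]
grip_width: 0.0002
```

```bash
python3 - <<'E'
from plan import *
q=Rof(0,40,'x')
plan([(523,0,60,q),(523,50,58,q),(523,60,76,q),(523,76,96,q)],step=35)
print(bot.observe()["position"],bot.observe()["qpos"].round(2))
E
```

```text
rows [4, 2, 1, 1] 8
{"dp": [[0.0004, 0.0188, 0.0324], [0.0004, 0.0188, 0.0324], [0.0003, 0.0188, 0.0324], [0.0003, 0.0188, 0.0324], [-0.0, -0.0231, 0.021], [-0.0, -0.0231, 0.021], [0.0, -0.024, -0.0092], [-0.0, -0.0314, -0.0063]], "rot": [[-0.0001, 0.0002, -0.0003], [-0.0001, 0.0002, -0.0003], [-0.0001, 0.0002, -0.0003], [-0.0001, 0.0002, -0.0003], [0.0, 0.0, -0.0], [0.0, 0.0, -0.0], [0.0, 0.0, 0.0], [-0.0, -0.0, -0.0]]}
[ 0.52212203 -0.0206677   0.17822574] [ 0.52  0.62 -0.29  1.84 -0.61  1.01 -0.9 ]
```

{"op": "move_arm", "data": {
  "jaw": [255,255,255,255,255,255,255,255,255,255],
  "dp": [
    [0,0.0188,0.0324],
    [0,0.0188,0.0324],
    [0,0.0188,0.0324],
    [0,0.0188,0.0324],
    [0,0,0],
    [0,-0.0154,0.014],
    [0,-0.0154,0.014],
    [0,-0.0154,0.014],
    [0,-0.024,-0.009],
    [0,-0.031,-0.006]
  ],
  "rotation": [
    [0,0,0],
    [0,0,0],
    [0,0,0],
    [0,0,0],
    [0,0,0],
    [0,0,0],
    [0,0,0],
    [0,0,0],
    [0,0,0],
    [0,0,0]
  ]
}}

```text
clock: 43.72
position: [0.5234, 0.0768, 0.0983]
tool_rot: [-2.445, -0.0, -0.001]
force: [0.0, 0.2, -0.5]
grip_width: 0.0004
```

```bash
python3 - <<'E'
from plan import *
q=Rof(0,40,'x')
plan([(523,95,105,q),(523,120,105,q),(523,140,95,q),(523,150,84,q)],step=35)
print(bot.observe()["position"],bot.observe()["force"].round(2))
E
```

```text
rows [1, 1, 1, 1] 4
{"dp": [[-0.0005, -0.0228, 0.0082], [0.0, -0.0239, 0.0201], [-0.0, -0.0111, 0.0256], [0.0, -0.0007, 0.0186]], "rot": [[0.0005, -0.0002, -0.0001], [-0.0, 0.0, 0.0], [-0.0, -0.0, -0.0], [-0.0, 0.0, 0.0]]}
[0.52341265 0.07681017 0.09828587] [ 0.01  0.19 -0.52]
```

{"op": "move_arm", "data": {
  "jaw": [255,255,255,255,255],
  "dp": [
    [0,-0.0228,0.008],
    [0,-0.024,0.02],
    [0,-0.011,0.0256],
    [0,0,0.018],
    [0,0,0]
  ],
  "rotation": [
    [0,0,0],
    [0,0,0],
    [0,0,0],
    [0,0,0],
    [0,0,0]
  ]
}}

```text
clock: 44.35
position: [0.5225, 0.1494, 0.0821]
tool_rot: [-2.444, 0.002, 0.001]
force: [-0.1, -0.7, 0.5]
grip_width: 0.0002
```

```bash
python3 - <<'E'
from plan import *
q=Rof(0,40,'x')
plan([(523,153,68,q)],step=35)
print(bot.observe()["position"],bot.observe()["force"].round(2))
s=grab_frame("side"); w=grab_frame("wrist")
cv2.imwrite("pics/c7.png",np.hstack([cv2.resize(w,(400,300)),cv2.resize(s[80:220,190:340],(320,300))]))
E
```

```text
rows [1] 1
{"dp": [[0.0007, 0.008, 0.0164]], "rot": [[0.0, 0.0008, -0.0001]]}
[0.52245065 0.1494465  0.08213271] [-0.06 -0.73  0.49]
```

View pics/c7.png

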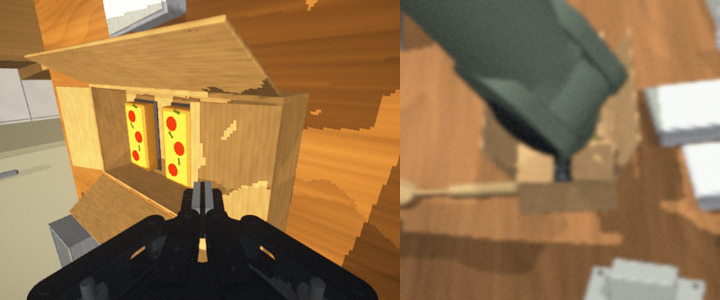

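The wrist view shows the right end flap folded in and almost flat under the fingertip at (200,190). I'll press it down until force builds.

{"op": "move_arm", "data": {
  "jaw": [255,255,255,255],
  "dp": [
    [0,0.0045,0.0055],
    [0,0.0035,0.004],
    [0,0.002,0.0025],
    [0,0,0]
  ],
  "rotation": [
    [0,0,0],
    [0,0,0],
    [0,0,0],
    [0,0,0]
  ]
}}

```text
clock: 44.95
position: [0.5232, 0.1485, 0.0705]
tool_rot: [-2.444, 0.0, 0.0]
force: [0.2, 0.0, 0.3]
grip_width: 0.0005
```

{"op": "move_arm", "data": {
  "jaw": [255,255,255,255],
  "dp": [
    [0,0.002,0.0025],
    [0,0.002,0.0025],
    [0,0.001,0.0012],
    [0,0,0]
  ],
  "rotation": [
    [0,0,0],
    [0,0,0],
    [0,0,0],
    [0,0,0]
  ]
}}

```text
clock: 45.45
position: [0.5232, 0.1487, 0.0642]
tool_rot: [-2.444, 0.0, 0.0]
force: [0.9, -0.8, 0.5]
grip_width: -0.0001
```

{"op": "move_arm", "data": {
  "jaw": [255,255,255],
  "dp": [
    [0,0.001,0.0012],
    [0,0.001,0.0012],
    [0,0,0]
  ],
  "rotation": [
    [0,0,0],
    [0,0,0],
    [0,0,0]
  ]
}}

```text
clock: 45.82
position: [0.5235, 0.1488, 0.0627]
tool_rot: [-2.443, -0.0, 0.0]
force: [-5.0, -7.0, 19.8]
grip_width: 0.0002
```

The flap is flat against its stop, at 20 N for a moment. I'll retract and go round to the left end flap.

```bash
python3 - <<'E'
from plan import *
plan([(510,140,210,Rof(0,40,'x')),(500,478,190,Rof(0,-32,'x'))],step=50)
E
```

```text
rows [3, 8] 11
{"dp": [[-0.0056, -0.0367, -0.0494], [-0.0056, -0.0367, -0.0494], [-0.0056, -0.0367, -0.0494], [-0.0016, -0.0384, 0.0363], [-0.0016, -0.0437, 0.0299], [-0.0016, -0.0478, 0.0227], [-0.0016, -0.0508, 0.0149], [-0.0016, -0.0525, 0.0068], [-0.0016, -0.0529, -0.0015], [-0.0016, -0.052, -0.0097]], "rot": [[-0.0, -0.0, 0.0001], [-0.0, -0.0, 0.0001], [-0.0, -0.0, 0.0001], [-0.05, -0.0, 0.0], [-0.05, -0.0, 0.0], [-0.05, -0.0, 0.0], [-0.05, -0.0, 0.0], [-0.05, -0.0, 0.0], [-0.05, -0.0, 0.0], [-0.05, -0.0, 0.0]]}
{"dp": [[-0.0016, -0.0498, -0.0178]], "rot": [[-0.05, -0.0, 0.0]]}
```

{"op": "move_arm", "data": {
  "jaw": [255,255,255,255,255,255,255,255,255,255],
  "dp": [
    [-0.0056,-0.0367,-0.0494],
    [-0.0056,-0.0367,-0.0494],
    [-0.0056,-0.0367,-0.0494],
    [-0.0016,-0.0384,0.0363],
    [-0.0016,-0.0437,0.03],
    [-0.0016,-0.0478,0.0227],
    [-0.0016,-0.0508,0.015],
    [-0.0016,-0.0525,0.0068],
    [-0.0016,-0.053,-0.0015],
    [-0.0016,-0.052,-0.0097]
  ],
  "rotation": [
    [0,0,0],
    [0,0,0],
    [0,0,0],
    [-0.05,0,0],
    [-0.05,0,0],
    [-0.05,0,0],
    [-0.05,0,0],
    [-0.05,0,0],
    [-0.05,0,0],
    [-0.05,0,0]
  ]
}}

```text
clock: 47.08
position: [0.4993, 0.3741, 0.2209]
tool_rot: [2.956, 0.032, 0.011]
force: [0.8, -1.8, 1.3]
grip_width: 0.0003
```

{"op": "move_arm", "data": {
  "jaw": [255,255,255],
  "dp": [
    [-0.0016,-0.05,-0.0178],
    [0,0,0],
    [0,0,0]
  ],
  "rotation": [
    [-0.05,0,0],
    [0,0,0],
    [0,0,0]
  ]
}}

```text
clock: 47.45
position: [0.4973, 0.415, 0.2259]
tool_rot: [2.803, 0.035, 0.013]
force: [0.1, -0.8, -0.2]
grip_width: 0.0001
```

```bash
python3 - <<'E'
from plan import *
q=Rof(0,-32,'x')
plan([(500,478,62,q),(500,430,60,q),(500,420,78,q),(500,404,97,q)],step=35)
s=bot.observe();print(s["position"],s["tool_rot"],s["force"].round(2),s["qpos"].round(2))
E
```

```text
rows [6, 2, 1, 1] 10
{"dp": [[0.0019, -0.0237, 0.0278], [0.0017, -0.0247, 0.0269], [0.0015, -0.0257, 0.026], [0.0012, -0.0266, 0.0251], [0.001, -0.0275, 0.0241], [0.0008, -0.0284, 0.0231], [-0.0, 0.0248, 0.017], [-0.0, 0.0248, 0.017], [-0.0, 0.0225, -0.0125], [0.0, 0.0295, -0.0095]], "rot": [[-0.0116, 0.0014, 0.0014], [-0.0116, 0.0014, 0.0014], [-0.0116, 0.0014, 0.0014], [-0.0116, 0.0014, 0.0014], [-0.0116, 0.0014, 0.0014], [-0.0116, 0.0014, 0.0014], [0.0, -0.0, -0.0], [0.0, -0.0, -0.0], [0.0, 0.0, 0.0], [0.0, -0.0, -0.0]]}
[0.49731121 0.41498382 0.22594121] [2.80283368 0.03510555 0.01267661] [ 0.14 -0.81 -0.23] [-0.93  0.72  0.08  1.31  0.15  1.39 -2.46]
```

Joint 7 is near its limit, so I'll turn the closed tool 90° about its own axis. Any yaw serves with the fingers shut.

```bash
python3 - <<'E'
from plan import *
plan([(500,478,190,Rof(80,-32,'x'))],step=50)
E
```

```text
rows [9] 9
{"dp": [[0.0007, -0.0099, 0.0018], [0.0022, -0.0097, 0.0015], [0.0036, -0.0093, 0.0013], [0.005, -0.0087, 0.001], [0.0063, -0.0078, 0.0008], [0.0074, -0.0068, 0.0005], [0.0084, -0.0056, 0.0002], [0.0091, -0.0043, 0.0], [0.0097, -0.0029, -0.0002]], "rot": [[-0.0071, -0.0046, -0.0482], [-0.0071, -0.0046, -0.0482], [-0.0071, -0.0046, -0.0482], [-0.0071, -0.0046, -0.0482], [-0.0071, -0.0046, -0.0482], [-0.0071, -0.0046, -0.0482], [-0.0071, -0.0046, -0.0482], [-0.0071, -0.0046, -0.0482], [-0.0071, -0.0046, -0.0482]]}
```

{"op": "move_arm", "data": {
  "jaw": [255,255,255,255,255,255,255,255,255,255],
  "dp": [
    [0.0007,-0.01,0.002],
    [0.0022,-0.0097,0.0015],
    [0.0036,-0.0093,0.0013],
    [0.005,-0.0087,0.001],
    [0.0063,-0.0078,0.001],
    [0.0074,-0.0068,0.0005],
    [0.0084,-0.0056,0],
    [0.009,-0.0043,0],
    [0.0097,-0.003,0],
    [0,0,0]
  ],
  "rotation": [
    [-0.007,-0.0046,-0.0482],
    [-0.007,-0.0046,-0.0482],
    [-0.007,-0.0046,-0.0482],
    [-0.007,-0.0046,-0.0482],
    [-0.007,-0.0046,-0.0482],
    [-0.007,-0.0046,-0.0482],
    [-0.007,-0.0046,-0.0482],
    [-0.007,-0.0046,-0.0482],
    [-0.007,-0.0046,-0.0482],
    [0,0,0]
  ]
}}

```text
clock: 48.7
position: [0.5005, 0.4772, 0.1906]
tool_rot: [3.034, 0.546, 1.363]
force: [-0.1, 0.7, 1.1]
grip_width: 0.0002
```

```bash
python3 - <<'E'
from plan import *
q=Rof(80,-32,'x')
plan([(500,478,62,q),(500,430,60,q),(500,420,78,q),(500,404,97,q)],step=35)
s=bot.observe();print(s["position"],s["tool_rot"],s["force"].round(2),s["qpos"].round(2), R.from_euler('xyz',s["tool_rot"]).apply([0,0,1]).round(2))
E
```

```text
rows [4, 2, 1, 1] 8
{"dp": [[0.021, -0.0039, 0.034], [0.0211, -0.0039, 0.034], [0.0211, -0.0039, 0.034], [0.0211, -0.0039, 0.034], [-0.0244, 0.0043, 0.017], [-0.0244, 0.0043, 0.017], [-0.0222, 0.0039, -0.0125], [-0.0291, 0.0051, -0.0095]], "rot": [[-0.0002, -0.0002, -0.0002], [-0.0002, -0.0002, -0.0002], [-0.0002, -0.0002, -0.0002], [-0.0002, -0.0002, -0.0002], [-0.0, 0.0, -0.0], [-0.0, 0.0, -0.0], [0.0, -0.0, -0.0], [0.0, 0.0, -0.0]]}
[0.50052227 0.47719524 0.19056939] [3.03442182 0.54589534 1.36327714] [-0.07  0.65  1.08] [-0.9   0.95 -0.19  1.01  0.42  1.69 -1.29] [-0.   -0.53 -0.85]
```

{"op": "move_arm", "data": {
  "jaw": [255,255,255,255,255,255,255,255,255,255],
  "dp": [
    [0.021,-0.004,0.034],
    [0.021,-0.004,0.034],
    [0.021,-0.004,0.034],
    [0.021,-0.004,0.034],
    [0,0,0],
    [-0.0163,0.0029,0.0113],
    [-0.0163,0.0029,0.0113],
    [-0.0163,0.0029,0.0113],
    [-0.0222,0.004,-0.0125],
    [-0.029,0.005,-0.0095]
  ],
  "rotation": [
    [0,0,0],
    [0,0,0],
    [0,0,0],
    [0,0,0],
    [0,0,0],
    [0,0,0],
    [0,0,0],
    [0,0,0],
    [0,0,0],
    [0,0,0]
  ]
}}

```text
clock: 49.95
position: [0.4996, 0.4048, 0.0996]
tool_rot: [3.032, 0.544, 1.362]
force: [-0.5, 0.1, -1.4]
grip_width: 0.0002
```

```bash
python3 - <<'E'
from plan import *
q=Rof(80,-32,'x')
plan([(505,385,106,q),(508,360,106,q),(510,340,97,q),(510,331,84,q)],step=35)
s=bot.observe();print(s["position"],s["tool_rot"],s["force"].round(2),s["qpos"].round(2))
E
```

```text
rows [1, 1, 1, 1] 4
{"dp": [[-0.0236, 0.0111, 0.0062], [-0.0254, 0.0083, 0.0166], [-0.0146, 0.0051, 0.0228], [-0.0009, 0.0002, 0.0197]], "rot": [[-0.0002, -0.0015, -0.0011], [-0.0, 0.0, -0.0], [-0.0, 0.0, 0.0], [-0.0, -0.0, 0.0]]}
[0.49962286 0.40477906 0.09962873] [3.03238286 0.54390904 1.3622997 ] [-0.49  0.14 -1.37] [-0.84  0.94 -0.19  1.28  0.45  1.44 -1.34]
```

{"op": "move_arm", "data": {
  "jaw": [255,255,255,255,255],
  "dp": [
    [-0.0236,0.011,0.006],
    [-0.0254,0.0083,0.0166],
    [-0.0146,0.005,0.0228],
    [-0.001,0,0.0197],
    [0,0,0]
  ],
  "rotation": [
    [0,0,0],
    [0,0,0],
    [0,0,0],
    [0,0,0],
    [0,0,0]
  ]
}}

```text
clock: 50.58
position: [0.5092, 0.3309, 0.0814]
tool_rot: [3.034, 0.546, 1.364]
force: [-0.6, -0.3, 0.4]
grip_width: -0.0
```

```bash
python3 - <<'E'
from plan import *
q=Rof(80,-32,'x')
s=bot.observe();print(s["position"],s["tool_rot"],s["force"].round(2),s["qpos"].round(2))
x,y,z=s["position"]*1000
plan([(x,y,z-17,q)],step=8)
w=grab_frame("wrist"); cv2.imwrite("pics/w30.png",w); c=calibration("wrist")
# where the flap free edge / corners would be when flat
print(proj([[.458,.316,.06],[.588,.316,.06],[.458,.378,.06],[.588,.378,.06]],c).round())
E
```

```text
[0.50920065 0.33087146 0.08141808] [3.03395378 0.54642573 1.36356795] [-0.56 -0.34  0.43] [-0.76  0.89 -0.18  1.44  0.49  1.31 -1.33]
rows [3] 3
{"dp": [[0.0037, -0.0007, 0.006], [0.0037, -0.0007, 0.006], [0.0037, -0.0007, 0.006]], "rot": [[-0.0002, -0.0003, -0.0002], [-0.0002, -0.0003, -0.0002], [-0.0002, -0.0003, -0.0002]]}
[[207. 262.]
 [409. 230.]
 [163. 201.]
 [433. 154.]]
```

{"op": "move_arm", "data": {
  "jaw": [255,255,255,255,255],
  "dp": [
    [0.0037,-0.0007,0.006],
    [0.0037,-0.0007,0.006],
    [0.0025,-0.0005,0.004],
    [0.001,0,0.0015],
    [0,0,0]
  ],
  "rotation": [
    [0,0,0],
    [0,0,0],
    [0,0,0],
    [0,0,0],
    [0,0,0]
  ]
}}

```text
clock: 51.25
position: [0.5092, 0.3314, 0.0646]
tool_rot: [3.034, 0.546, 1.365]
force: [0.6, 0.3, -0.2]
grip_width: 0.0002
```

{"op": "move_arm", "data": {
  "jaw": [255,255,255],
  "dp": [
    [0.0008,0,0.0013],
    [0.0008,0,0.0012],
    [0,0,0]
  ],
  "rotation": [
    [0,0,0],
    [0,0,0],
    [0,0,0]
  ]
}}

```text
clock: 51.62
position: [0.5094, 0.3314, 0.0633]
tool_rot: [3.034, 0.546, 1.364]
force: [-4.5, -1.0, 15.2]
grip_width: -0.0001
```

Both end flaps are flat on their stops. Next is the far long flap: retract, go upright, and come round behind it.

```bash
python3 - <<'E'
from plan import *
q=Rof(80)
plan([(515,345,130,Rof(80,-32,'x')),(560,300,210,q),(665,240,205,q)],step=50)
E
```

```text
rows [2, 4, 3] 9
{"dp": [[-0.0139, 0.006, -0.0399], [-0.014, 0.006, -0.0399], [-0.0223, 0.0182, -0.0137], [-0.0202, 0.0178, -0.0171], [-0.0177, 0.0174, -0.0202], [-0.0147, 0.0169, -0.0228], [-0.017, 0.0474, 0.0021], [-0.017, 0.0474, 0.0021], [-0.017, 0.0474, 0.0021]], "rot": [[-0.0002, -0.0004, -0.0003], [-0.0002, -0.0004, -0.0003], [0.0077, 0.0438, -0.0], [0.0077, 0.0438, -0.0], [0.0077, 0.0438, -0.0], [0.0077, 0.0438, -0.0], [-0.0, -0.0, -0.0], [-0.0, -0.0, -0.0], [-0.0, -0.0, -0.0]]}
```

{"op": "move_arm", "data": {
  "jaw": [255,255,255,255,255,255,255,255,255,255],
  "dp": [
    [-0.014,0.006,-0.04],
    [-0.014,0.006,-0.04],
    [-0.0223,0.0182,-0.0137],
    [-0.02,0.0178,-0.017],
    [-0.0177,0.0174,-0.02],
    [-0.0147,0.017,-0.0228],
    [-0.017,0.0474,0.002],
    [-0.017,0.0474,0.002],
    [-0.017,0.0474,0.002],
    [0,0,0]
  ],
  "rotation": [
    [0,0,0],
    [0,0,0],
    [0.0077,0.0438,0],
    [0.0077,0.0438,0],
    [0.0077,0.0438,0],
    [0.0077,0.0438,0],
    [0,0,0],
    [0,0,0],
    [0,0,0],
    [0,0,0]
  ]
}}

```text
clock: 52.88
position: [0.667, 0.2367, 0.203]
tool_rot: [3.141, -0.002, 1.391]
force: [-0.8, -0.5, 0.0]
grip_width: 0.0004
```

```bash
python3 - <<'E'
from plan import *
q=Rof(80)
s=bot.observe();print(s["position"],s["tool_rot"],s["force"].round(2),s["qpos"].round(2))
t=grab_frame("top"); cv2.imwrite("pics/t9.png",t)
plan([(665,240,95,q),(603,240,97,q),(585,240,104,q)],step=32)
E
```

```text
[0.66703787 0.2367141  0.20302948] [ 3.14119552e+00 -2.21959442e-03  1.39093029e+00] [-0.77 -0.5   0.  ] [-0.23  0.7  -0.34  1.37  0.24  1.11 -0.78]
rows [4, 2, 1] 7
{"dp": [[0.0003, -0.0002, 0.0338], [0.0003, -0.0002, 0.0338], [0.0004, -0.0002, 0.0338], [0.0004, -0.0002, 0.0338], [-0.0067, -0.0382, -0.0013], [-0.0067, -0.0382, -0.0013], [-0.0039, -0.0222, -0.0088]], "rot": [[-0.0, -0.0002, -0.0003], [-0.0, -0.0002, -0.0003], [-0.0, -0.0002, -0.0003], [-0.0, -0.0002, -0.0003], [0.0, 0.0, 0.0], [0.0, 0.0, 0.0], [-0.0, -0.0, -0.0]]}
```

{"op": "move_arm", "data": {
  "jaw": [255,255,255,255,255,255,255,255,255],
  "dp": [
    [0,0,0.0338],
    [0,0,0.0338],
    [0,0,0.0338],
    [0,0,0.0338],
    [0,0,0],
    [-0.0045,-0.0255,0],
    [-0.0045,-0.0255,0],
    [-0.0045,-0.0255,-0.0025],
    [-0.004,-0.0222,-0.0088]
  ],
  "rotation": [
    [0,0,0],
    [0,0,0],
    [0,0,0],
    [0,0,0],
    [0,0,0],
    [0,0,0],
    [0,0,0],
    [0,0,0],
    [0,0,0]
  ]
}}

```text
clock: 54.05
position: [0.5841, 0.2407, 0.1062]
tool_rot: [3.141, -0.004, 1.396]
force: [1.2, 0.8, -0.3]
grip_width: 0.0
```

```bash
python3 - <<'E'
from plan import *
q=Rof(80)
s=bot.observe();print(s["position"],s["tool_rot"],s["force"].round(2))
plan([(568,240,101,q),(555,240,89,q),(548,240,77,q),(546,240,70,q)],step=32)
E
```

```text
[0.58411938 0.24065171 0.10623753] [ 3.14064624 -0.0041488   1.39560488] [ 1.16  0.8  -0.3 ]
rows [1, 1, 1, 1] 4
{"dp": [[-0.0043, -0.0197, 0.0065], [-0.0028, -0.016, 0.015], [-0.0015, -0.0086, 0.015], [-0.0004, -0.0025, 0.0088]], "rot": [[0.0003, -0.0013, -0.0002], [0.0, 0.0, 0.0], [0.0, 0.0, 0.0], [0.0, 0.0, 0.0]]}
```

{"op": "move_arm", "data": {
  "jaw": [255,255,255,255,255],
  "dp": [
    [-0.004,-0.0197,0.0065],
    [-0.0028,-0.016,0.015],
    [-0.0015,-0.0086,0.015],
    [-0.0004,-0.0025,0.0075],
    [0,0,0]
  ],
  "rotation": [
    [0,0,0],
    [0,0,0],
    [0,0,0],
    [0,0,0],
    [0,0,0]
  ]
}}

```text
clock: 54.68
position: [0.5468, 0.2399, 0.0693]
tool_rot: [-3.141, -0.003, 1.395]
force: [0.2, -0.2, 0.8]
grip_width: -0.0
```

{"op": "move_arm", "data": {
  "jaw": [255,255,255],
  "dp": [
    [0,0,0.0025],
    [0,0,0.002],
    [0,0,0]
  ],
  "rotation": [
    [0,0,0],
    [0,0,0],
    [0,0,0]
  ]
}}

```text
clock: 55.05
position: [0.5468, 0.2397, 0.0658]
tool_rot: [-3.141, -0.003, 1.395]
force: [-0.2, 0.4, -0.4]
grip_width: -0.0001
```

{"op": "move_arm", "data": {
  "jaw": [255,255,255],
  "dp": [
    [0,0,0.0015],
    [0,0,0.0015],
    [0,0,0]
  ],
  "rotation": [
    [0,0,0],
    [0,0,0],
    [0,0,0]
  ]
}}

```text
clock: 55.42
position: [0.5466, 0.2398, 0.0633]
tool_rot: [-3.141, -0.003, 1.395]
force: [-0.0, 0.1, -0.3]
grip_width: -0.0001
```

{"op": "move_arm", "data": {
  "jaw": [255,255,255],
  "dp": [
    [0,0,0.0013],
    [0,0,0.001],
    [0,0,0]
  ],
  "rotation": [
    [0,0,0],
    [0,0,0],
    [0,0,0]
  ]
}}

```text
clock: 55.8
position: [0.5469, 0.2399, 0.0624]
tool_rot: [3.141, -0.003, 1.395]
force: [-4.2, -2.9, 15.9]
grip_width: 0.0002
```

The far flap is flat on its stop. Last is the near flap, from the robot's side.

```bash
python3 - <<'E'
from plan import *
q=Rof(80)
plan([(547,240,195,q),(376,240,195,q)],step=48)
E
```

```text
rows [3, 4] 7
{"dp": [[0.0003, 0.0001, -0.0552], [0.0002, 0.0001, -0.0552], [0.0001, 0.0001, -0.0552], [-0.0093, -0.0526, -0.0], [-0.0093, -0.0526, -0.0], [-0.0093, -0.0526, -0.0], [-0.0093, -0.0526, -0.0]], "rot": [[0.0001, -0.0004, -0.0002], [0.0001, -0.0004, -0.0002], [0.0001, -0.0004, -0.0002], [0.0, 0.0, 0.0], [0.0, 0.0, 0.0], [0.0, 0.0, 0.0], [0.0, 0.0, 0.0]]}
```

{"op": "move_arm", "data": {
  "jaw": [255,255,255,255,255,255,255,255,255],
  "dp": [
    [0,0,-0.055],
    [0,0,-0.055],
    [0,0,-0.055],
    [-0.0093,-0.0526,0],
    [-0.0093,-0.0526,0],
    [-0.0093,-0.0526,0],
    [-0.0093,-0.0526,0],
    [0,0,0],
    [0,0,0]
  ],
  "rotation": [
    [0,0,0],
    [0,0,0],
    [0,0,0],
    [0,0,0],
    [0,0,0],
    [0,0,0],
    [0,0,0],
    [0,0,0],
    [0,0,0]
  ]
}}

```text
clock: 56.92
position: [0.3762, 0.2396, 0.1938]
tool_rot: [3.141, -0.004, 1.395]
force: [0.4, 0.4, 0.3]
grip_width: 0.0
```

```bash
python3 - <<'E'
from plan import *
q=Rof(80)
s=bot.observe();print(s["position"],s["tool_rot"],s["force"].round(2),s["qpos"].round(2))
plan([(376,240,95,q),(443,240,97,q),(461,240,104,q)],step=32)
w=grab_frame("wrist"); c=calibration("wrist"); cv2.imwrite("pics/w31.png",w)
print(proj([[.588,.378,.061],[.588,.102,.061],[.523,.378,.061],[.523,.102,.061]],c).round())
E
```

```text
[0.37623677 0.23964336 0.19377347] [ 3.14102411 -0.00373165  1.39488308] [0.44 0.4  0.28] [-0.35  0.31 -0.43  2.08  0.18  0.78 -1.06]
rows [4, 3, 1] 8
{"dp": [[-0.0, -0.0001, 0.0309], [0.0, -0.0001, 0.0309], [0.0, -0.0001, 0.0309], [0.0001, -0.0001, 0.0309], [0.0048, 0.0275, -0.0008], [0.0048, 0.0275, -0.0008], [0.0048, 0.0275, -0.0008], [0.0039, 0.0222, -0.0087]], "rot": [[0.0, -0.0003, -0.0001], [0.0, -0.0003, -0.0001], [0.0, -0.0003, -0.0001], [0.0, -0.0003, -0.0001], [0.0, -0.0, 0.0], [0.0, -0.0, 0.0], [0.0, -0.0, 0.0], [-0.0, 0.0, 0.0]]}
[[516. -11.]
 [497. 285.]
 [433.   5.]
 [436. 294.]]
```

{"op": "move_arm", "data": {
  "jaw": [255,255,255,255,255,255,255,255,255],
  "dp": [
    [0,0,0.031],
    [0,0,0.031],
    [0,0,0.031],
    [0,0,0.031],
    [0,0,0],
    [0.0048,0.0275,0],
    [0.0048,0.0275,0],
    [0.0048,0.0275,-0.0025],
    [0.004,0.0222,-0.0088]
  ],
  "rotation": [
    [0,0,0],
    [0,0,0],
    [0,0,0],
    [0,0,0],
    [0,0,0],
    [0,0,0],
    [0,0,0],
    [0,0,0],
    [0,0,0]
  ]
}}

```text
clock: 58.1
position: [0.4621, 0.2395, 0.1043]
tool_rot: [-3.142, -0.004, 1.394]
force: [-0.6, -0.9, -0.0]
grip_width: 0.0001
```

```bash
python3 - <<'E'
from plan import *
q=Rof(80)
s=bot.observe();print(s["position"],s["tool_rot"],s["force"].round(2))
plan([(478,240,101,q),(491,240,89,q),(498,240,77,q),(500,240,70,q)],step=32)
E
```

```text
[0.46206243 0.23950096 0.10431653] [-3.14151124 -0.00361642  1.39399243] [-0.65 -0.89 -0.01]
rows [1, 1, 1, 1] 4
{"dp": [[0.0041, 0.0195, 0.0042], [0.0028, 0.016, 0.015], [0.0015, 0.0086, 0.015], [0.0004, 0.0025, 0.0088]], "rot": [[-0.0, -0.0012, -0.0007], [-0.0, 0.0, 0.0], [-0.0, 0.0, 0.0], [0.0, -0.0, 0.0]]}
```

{"op": "move_arm", "data": {
  "jaw": [255,255,255,255,255,255,255],
  "dp": [
    [0.004,0.0195,0.004],
    [0.0028,0.016,0.015],
    [0.0015,0.0086,0.015],
    [0.0004,0.0025,0.0075],
    [0,0,0.003],
    [0,0,0.0025],
    [0,0,0]
  ],
  "rotation": [
    [0,0,0],
    [0,0,0],
    [0,0,0],
    [0,0,0],
    [0,0,0],
    [0,0,0],
    [0,0,0]
  ]
}}

```text
clock: 58.98
position: [0.4986, 0.2402, 0.0659]
tool_rot: [-3.142, -0.003, 1.395]
force: [0.2, -1.1, -0.1]
grip_width: -0.0
```

{"op": "move_arm", "data": {
  "jaw": [255,255,255],
  "dp": [
    [0,0,0.001],
    [0,0,0.001],
    [0,0,0]
  ],
  "rotation": [
    [0,0,0],
    [0,0,0],
    [0,0,0]
  ]
}}

```text
clock: 59.35
position: [0.4988, 0.2401, 0.0642]
tool_rot: [-3.142, -0.003, 1.395]
force: [0.5, 0.0, 0.9]
grip_width: -0.0002
```

{"op": "move_arm", "data": {
  "jaw": [255,255,255],
  "dp": [
    [0,0,0.0018],
    [0,0,0.0012],
    [0,0,0]
  ],
  "rotation": [
    [0,0,0],
    [0,0,0],
    [0,0,0]
  ]
}}

```text
clock: 59.72
position: [0.4989, 0.2401, 0.0626]
tool_rot: [3.141, -0.003, 1.395]
force: [-5.0, -3.5, 20.3]
grip_width: -0.0002
```

Flat on its stop. I'll lift clear and take the final look.

{"op": "move_arm", "data": {
  "jaw": [255,255,255,255,255,255,255,255],
  "dp": [
    [0,0,-0.03],
    [0,0,-0.06],
    [0,0,-0.06],
    [0.06,0,-0.03],
    [0.06,0,0],
    [0.06,0,0],
    [0,0,0],
    [0,0,0]
  ],
  "rotation": [
    [0,0,0],
    [0,0,0],
    [0,0,0],
    [0,0,0],
    [0,0,0],
    [0,0,0],
    [0,0,0],
    [0,0,0]
  ]
}}

```text
clock: 60.72
position: [0.5237, 0.381, 0.2058]
tool_rot: [-3.141, -0.002, 1.395]
force: [0.9, -1.2, 0.7]
grip_width: 0.0001
```

```bash
python3 - <<'E'
from h import *
t=grab_frame("top"); s=grab_frame("side")
cv2.imwrite("pics/fin.png",np.hstack([cv2.resize(t[70:320,70:480],(492,300)),cv2.resize(s[60:370,180:420],(300,388))[:300]]))
st=bot.observe(); print(st["position"],st["clock"])
E
```

```text
[0.52410066 0.38030519 0.20619738] 60.825
```

View pics/fin.png

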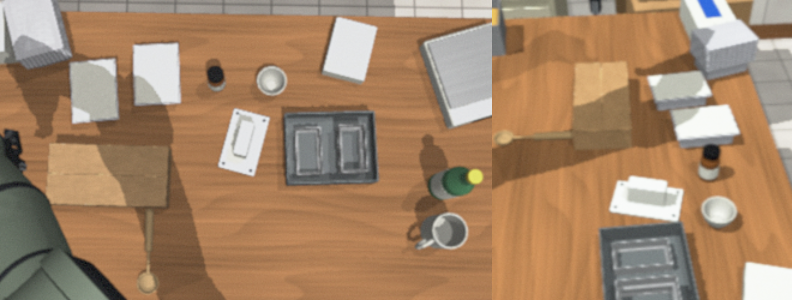

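The carton is closed flat, the rings are in the tub and the bystanders are undisturbed. I'll hand the job in.

```bash
python3 -c "
from workcell import workorder; print(workorder.job_done())"
```

```text
the job is handed in; nothing more can be done
None
```

All three quiches were turned out on the block and set upright, crosswise and side by side in the carton. I folded the end flaps first, then the long flaps. The job was handed in at about 61 s on the clock; no verdict came back.

- **Carton:** the last top view before closing showed all three quiches lying flat. Each flap was pressed until it met its stop, reading 15–20 N, and the final pictures show the carton closed flat.
- **Rings:** the three rings lie in the tub, one on its own and two stacked flush. Partway through, the tub was found shifted about 2 cm. I measured it again before placing the second and third rings.
- **Other things:** everything else looks in place in the final pictures.
- **Forces:** the fingers pushed down on the tool with 10–13 N each time they closed on a quiche.
- **Doubtful checks:** the colour check on the second quiche in the carton was useless because its mask merged with the cardboard, and I ran none on the third. Those two rest on the pictures and the arm's readings.

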